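# Drift, bolt and load a two-bar holding fixture

### The job

The fixture's sliding carriage has slipped sideways, so its two bolt holes no longer line up with the holes in the base: drive the tapered drift down through one of the hole pairs until its collar is down and the holes are in line, take it out, and seat both square-head bolts fully in the two holes (the drift may stay in one hole while you fit a bolt in the other); the drift must end standing in the wooden stand again. Once both bolts are in, feed every aluminium bar that is lying on the bench endwise through a guide tube of its own until its end is fully home against the stop, and only then turn the clamp knob clockwise until it clicks past its detent. Leave the other things on the bench where they are.

Things in the scene. Friction and masses are not known exactly. Their poses are not given: they have to be found in the camera images.
- jig: Fixture fixed to the bench: dark steel base 140 (x) by 200 (y) by 38 mm high, y = -135 to +65 mm; origin on the bench midway between its bolt holes. On it slides an aluminium carriage, 124 x 122 x 10 mm, top at z = 48 mm, with two guide tubes. Behind, y = -90 to -130, stands the fixed grey stop block, 130 mm wide, top at z = 95 mm. Bars go in along -y, entering the tubes' +y ends.
- carriage (a joint): Carriage position along the fixture's x, m. 0 = its holes exactly over the base's holes and its tubes in line with the stop block's pockets; range +-0.008; starts 5 to 6.5 mm off to +x. Its hole centres lie this far along the fixture's x from the base's. It stays where it is left: friction about 5 N.
- jig_hole0 (a point): Centre of the base's front bolt hole (fixture x = 0, y = +38 mm), given at the height of the carriage's top face (z = 48 mm); does not move with the carriage. Base and carriage holes are both 16 mm in diameter, right through. Start the drift's tip in the overlap of the two holes (half the carriage offset from this point) and steer it to this point as it goes down: some 5 to 15 N.
- jig_hole1 (a point): The same for the other bolt hole (fixture x = 0, y = -38 mm).
- jig_home0 (a point): Where the mid-point of a fully fed bar lies in the tube at x = -45 mm: fixture (-45, -8, 78) mm. The tubes are square, 16 mm inside, 22 mm outside, 44 mm long (y = -22 to +22 mm), axis 78 mm up, and move with the carriage. In line behind each is a pocket in the stop block, 18 mm square, 18 mm deep; its floor (y = -108 mm) is the stop.
- jig_home1 (a point): The same for the tube at x = +45 mm: fixture (45, -8, 78) mm.
- clamp_knob (a joint): Angle of the black clamp knob on top of the stop block, rad, growing clockwise seen from above, range 0 to 1.5, starts at 0. A spring detent resists (up to about 0.2 N m) until 0.9 rad and drives the knob back if it is let go before; beyond about 1.0 rad the knob snaps over by itself to the end of its range.
- knob_grip (a point): Point on the knob's vertical axis at the height to grip it (fixture (0, -112, 130) mm). Its bar grip is 46 mm long, 13 mm thick, reaching from 23 mm below to 11 mm above this point, over a hub of 42 mm diameter whose top is 23 mm below this point; the point turns with the knob and the bar grip lies along the point's x axis (at joint value 0 along the fixture's x).
- rack_hole0 (a point): Plywood stand fixed to the bench, 190 (x) by 44 (y) by 48 mm high, with three vertical through holes 18 mm in diameter, 70 mm apart along its x. This is the centre of the first hole (x = -70 mm), at the top face (48 mm above the bench); the axes are the stand's.
- rack_hole1 (a point): The same for the stand's middle hole, at x = 0.
- rack_hole2 (a point): The same for the stand's third hole, at x = +70 mm.
- drift: Tapered steel drift, 104 mm long, 180 g, point down in one of the stand's holes. Origin at the tip, z axis up along the drift. The tip is 4 mm in diameter and widens evenly to 14.6 mm at z = 30 mm; straight shank from 30 to 46 mm; collar 25 mm across from 46 to 50 mm; square handle 20 x 20 mm from 50 to 100 mm, its faces square to the body's x and y axes.
- bolt0: Square-head steel bolt, 77 mm long, 120 g, standing in a hole of the stand. Origin at the foot of the shank, z axis up. Shank 12 mm in diameter and 45 mm long with a 1 mm chamfer at the foot, washer face 25 mm in diameter from 45 to 48 mm, square head 20 x 20 mm from 48 to 77 mm, faces square to the body's x and y. Goes into either hole of the fixture; seated, its foot stands 3 mm above the bench.
- bolt1: A second, identical bolt. Which of the stand's holes hold the bolts and which the drift varies.
- bar0: Square aluminium bar, 12 x 200 x 12 mm, 80 g, lying flat on the bench. Origin at the centre of its underside, y axis along its length; both ends are alike. May be absent (then None): one or two bars are there.
- bar0_mid (a point): The bar's mid-point (6 mm above its underside).
- bar1: A second, identical bar; may be absent (then None).
- bar1_mid (a point): The mid-point of bar1.
- collet: Steel spring collet, 28 mm in diameter, 36 mm high, standing. A bystander, not to be shifted.
- loupe: Black folding loupe, 36 mm in diameter, 19 mm high. A bystander, not to be shifted.
- coupling: Threaded pipe coupling with a coloured nut, 31 x 28 mm, 56 mm high, standing. A bystander, not to be shifted.
- setting_ring: Plain steel setting ring, 45 mm in diameter, 12 mm high. A bystander, not to be shifted.
- screwdriver: Screwdriver with a red handle, 166 mm long, 22 mm high, lying. A bystander, not to be shifted.

How it is judged:
By the outcome, as a careful person would: the job done as asked, in the order asked, and still so for the second after the job is handed in, with the robot touching nothing.
Of bar0, bar1 only 1 to 2 are there at a start; the rules pass over those that are not, and their reading is None.
At some moment in a run one of bar0, bar1 may be knocked a few centimetres aside while the robot is not near it.
It also fails if it takes over 210 s, if anything falls off the work surface, if the arm or the gripper's body presses on something with over 40 N, if the wrist force passes 120 N, or if a joint passes its speed limit or range.

### The arm

A 6-joint arm with a two-finger parallel gripper is mounted at the origin on a cart in front of the work surface, level with it; the furniture and walls round the work are solid. World frame = base frame: x ahead of the robot, y to its left, z up, the work surface at z = 0. Lengths are in m, angles in degrees, forces in N, time in s.
With the tool pointing down it reaches from about 0.4 to 0.825 m from the base axis. Payload 7 kg.
Tool frame: the origin (TCP) lies midway between the tips of the shut fingers; the grasp point (between the pads) lies r.grasp_offset behind it (r.grasp_offset is the distance from the TCP to the grasp point, in m); x points along the fingers, z is the direction in which the jaws open and shut, and the axes are right-handed (so a half turn about x gives the same grasp; the last joint's range is limited). The gripper opens to 88 mm and grips with 3 to 60 N. Pads are 19 mm wide; open, the fingers measure 130 mm over their backs; the gripper's body (78 mm by 193 mm) begins 47 mm behind the grasp point.
Start: joints at [82.798, 20.546, 0.682, 0, -70.136, -16.507], TCP at [0.271, 0.618, 0.227] pointing down, gripper open.
Joint ranges: [-176.03, 176.03], [-82.01, 121.73], [-58.28, 71.71], [-173.87, 95.51], [-174.79, -0.11], [-173.66, 173.66]. Speed limits (degrees/s): [136.94, 136.94, 172.46, 180, 180, 180].

### API

Orientations are given as [roll, pitch, yaw] about the fixed x, y, z axes, in that order (R = Rz(yaw) Ry(pitch) Rx(roll)).
In Python, from plant import readout, vision, close_job, r gives the robot as it stands.
- The arm moves only by the shell command python3 -m handwheel 'ROWS' [OPENING] [FORCE]. ROWS is JSON, a list that holds one entry, the list of rows, each a list of 4 numbers: the shift along the world's x, y, z in units of 40 mm (1.0 is 40 mm), then the turn about the world's z in units of 5 degrees (1.0 is 5 degrees). In form: [[[tx, ty, tz, roll], ...]]. A call has 1 to 8 rows; each row shifts and turns the pose as measured when the row begins; what a row does not reach is not made up. A row lasts 1/10 s, in which the tool goes at most 50 mm and 8.59 degrees, less where a joint would pass 70% of its speed; a pose out of reach is approached as far as the arm can. A call is refused whole if a number of a shift passes 1 or a number of a turn 1, either way. A call with a gripper value outside its range is refused whole. OPENING is the finger opening in mm, from 0 to 87.6, set as the call begins (- or left out, the last holds). The fingers move at their own pace and stop on an object; FORCE is the grip in N (left out, the last holds). Time passes only in rows, so rows that do not move let the fingers close. It gives the time, the measured TCP pose, the force and the opening at its end, in the units of the state.
- readout.get_state(): the state, without advancing time (a new reading comes with each control period).
- vision.capture(name): name is "side" or "top" or "wrist"; returns the picture (400x640x3 uint8, blue, green, red); there is no depth.
- vision.get_calibration(name): a dict with "intrinsics" (3x3 intrinsics, pixels), "pose" (4x4, takes a point from camera to world coordinates). Camera axes: x right, y up, looking along -z (the intrinsics and any distortion apply to the point x, -y, -z); pixel columns grow to the right and rows downward; lengths in m; the calibration is good to about 2 mm. A picture is of the moment at which its call begins: read the wrist's pose just before it. get_calibration takes no time and is no camera call; for the wrist camera it gives the pose at the moment of the call.
- close_job(): hands the job in, once; it reports no verdict.
The state is a dict: "time_s": time; "joints": joint angles; "qd": joint speeds; "joint_torque": joint torques, N m; "tcp_pos": TCP position; "eef_rot": TCP orientation; "contact_force": force on the tool from outside, world axes, zero at the start; "moment": the same for the moment, N m; "gripper_width": finger opening in m.
Only numpy, scipy, OpenCV 4.12 (cv2) and the standard library are available. Lean on these libraries where they do the work, as an engineer would, in place of code of your own. Each camera call takes 0.05 s, during which the arm holds its last target.

## Working session

There is one attempt and no reset: what is moved stays moved. The work goes in short steps, Python scripts to look and compute and a shell command to move; the robot and the scene stay as the last step left them, time stands still between calls to the robot, and variables do not carry over. Pictures are saved under pics/ and viewed, and the job is handed in when it is done.

```bash
ls; mkdir -p pics
cat > h.py <<'E'
import numpy as np,cv2
from plant import readout,vision,r
def cal(n):
    c=vision.get_calibration(n); return np.array(c["intrinsics"]),np.array(c["pose"]),c
def ray(n,u,v,c=None):
    K,T,_=c or cal(n)
    d=np.linalg.inv(K)@np.array([u,v,1.]); d=np.array([d[0],-d[1],-d[2]])
    return T[:3,3],T[:3,:3]@d
def onplane(n,u,v,z,c=None):
    o,d=ray(n,u,v,c); return o+d*(z-o[2])/d[2]
def proj(n,p,c=None):
    K,T,_=c or cal(n)
    q=T[:3,:3].T@(np.array(p)-T[:3,3]); q=np.array([q[0],-q[1],-q[2]]); q=K@q; return q[:2]/q[2]
def snap(n,f):
    im=vision.capture(n); cv2.imwrite('pics/'+f,im); return im
E
python3 - <<'E'
from h import *
print(readout.get_state(), r.grasp_offset)
for n in ["side","top","wrist"]:
    c=cal(n); print(n,c[2]); snap(n,n+'0.png')
E
```

```text
pics
{'time_s': 0.0, 'joints': array([ 8.27991020e+01,  2.05937359e+01,  6.31493613e-01, -1.92446055e-02,
       -7.01372998e+01, -1.65065328e+01]), 'qd': array([ 0.0340428 , -0.00978003, -0.00670298,  0.08886374, -0.17925818,
       -0.00371312]), 'joint_torque': array([-1.33876292e-03, -5.82723141e+01,  2.93048537e+01,  6.99690789e+00,
        6.72890237e-03, -1.82873127e-04]), 'tcp_pos': array([0.27122847, 0.61754608, 0.22558218]), 'eef_rot': array([   6.20747286,   89.89882681, -107.50651236]), 'contact_force': array([-0.491923  ,  0.38028267, -1.71961903]), 'moment': array([ 0.06686372, -0.0422579 ,  0.01749606]), 'gripper_width': 0.08725518873044694} 0.0188
side {'intrinsics': array([[388.19383107,   0.        , 326.4005335 ],
       [  0.        , 388.19383107, 203.25210566],
       [  0.        ,   0.        ,   1.        ]]), 'pose': array([[ 0.96911656,  0.12147794, -0.21460709,  0.30516929],
       [-0.24584889,  0.54394246, -0.80229977, -0.88442029],
       [ 0.01927218,  0.83028291,  0.55700886,  0.70195152],
       [ 0.        ,  0.        ,  0.        ,  1.        ]])}
[... 158 characters left out ...]
  1.        ]]), 'pose': array([[-0.01607628,  0.99265072, -0.11994206,  0.39696772],
       [-0.99985577, -0.01530287,  0.00736654, -0.01992696],
       [ 0.00547694,  0.12004318,  0.99275356,  1.45438909],
       [ 0.        ,  0.        ,  0.        ,  1.        ]])}
wrist {'intrinsics': array([[337.90072829,   0.        , 316.71146766],
       [  0.        , 337.90072829, 194.56838691],
       [  0.        ,   0.        ,   1.        ]]), 'pose': array([[-0.40164246,  0.87470867,  0.27123434,  0.3455732 ],
       [-0.9157956 , -0.3840508 , -0.11757298,  0.58516986],
       [ 0.00132566, -0.29561752,  0.95530546,  0.38303582],
       [ 0.        ,  0.        ,  0.        ,  1.        ]])}
```

View pics/side0.png

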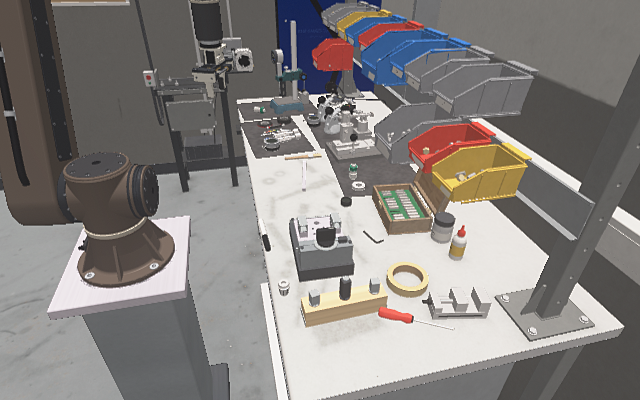

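View pics/top0.png

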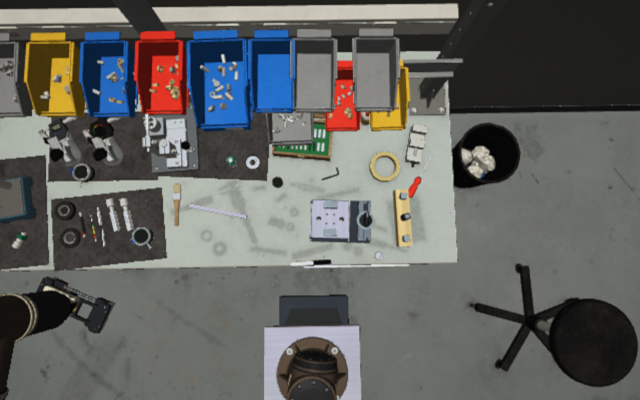

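View pics/wrist0.png

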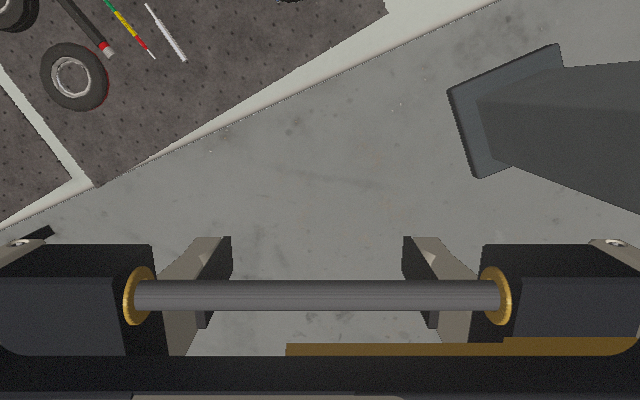

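Run:
```python
from h import *
a=cv2.imread('pics/top0.png'); 
cv2.imwrite('pics/t1.png',cv2.resize(a[180:275,160:460],None,fx=2.6,fy=2.6,interpolation=cv2.INTER_CUBIC))
b=cv2.imread('pics/side0.png')
cv2.imwrite('pics/s1.png',cv2.resize(b[180:350,250:500],None,fx=3.2,fy=3.2,interpolation=cv2.INTER_CUBIC))
for nm,u,v in [('bar',217,211),('fix',340,220),('rack',403,217),('ring',378,255),('mark',316,263)]: print(nm,onplane('top',u,v,0.0))
```

```text
bar [0.5432612  0.31969519 0.        ]
fix [ 0.50563526 -0.10266157  0.        ]
rack [ 0.51257907 -0.31972296  0.        ]
ring [ 0.38429778 -0.22937537  0.        ]
mark [ 0.36077319 -0.01798548  0.        ]
```

View pics/t1.png

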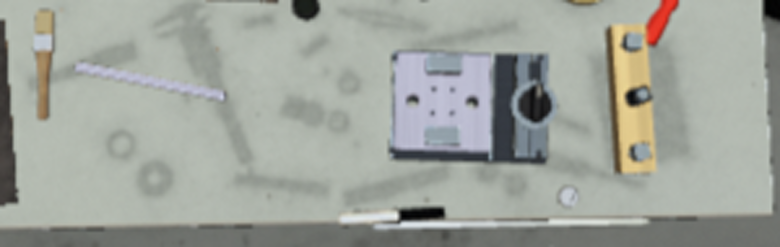

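View pics/s1.png

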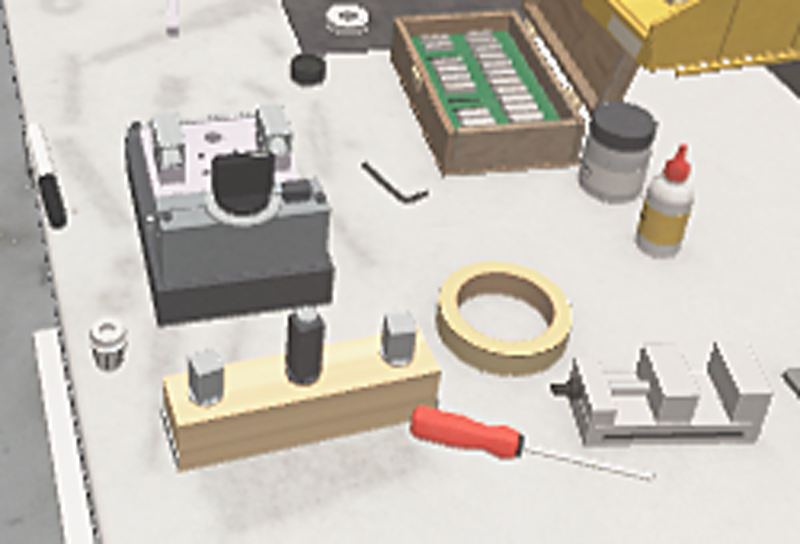

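```bash
cat >> h.py <<'E'
from scipy.spatial.transform import Rotation as Ro
def st():
    s=readout.get_state(); R=Ro.from_euler('xyz',s['eef_rot'],degrees=True).as_matrix()
    z=R[:,2]; jaw=np.degrees(np.arctan2(z[1],z[0]))
    print('t%.2f tcp'%s['time_s'],np.round(s['tcp_pos']*1000,1),'app',np.round(R[:,0],3),'jaw %.1f'%jaw,'J',np.round(s['joints'],0),'F',np.round(s['contact_force'],1),'M',np.round(s['moment'],2),'w %.1f'%(s['gripper_width']*1000))
    return s
E
python3 -c "from h import *;st()"
python3 -m handwheel '[[[0.6,-1,0.2,0],[0.6,-1,0.2,0],[0.6,-1,0.2,0],[0.6,-1,0.2,0],[0.6,-1,0.2,0],[0.6,-1,0.2,0],[0.6,-1,0.2,0],[0.6,-1,0.2,0]]]'
python3 -c "from h import *;st()"
```

```text
t0.15 tcp [271.3 617.7 225.8] app [-0.    -0.001 -1.   ] jaw -113.7 J [ 83.  21.   1.  -0. -70. -17.] F [-0.6  0.3  0. ] M [-0.06  0.02  0.07] w 87.6
time_s: 0.95
tcp_pos: [0.4637, 0.2883, 0.2864]
eef_rot: [2.8, 89.5, -110.4]
contact_force: [0.9, 1.0, 0.1]
gripper_width: 0.088
t0.95 tcp [463.7 288.3 286.4] app [-0.003 -0.008 -1.   ] jaw -113.2 J [ 53.   7. -10.   0. -74.  14.] F [0.9 1.  0.1] M [ 0.1  -0.17 -0.05] w 88.0
```

```bash
python3 -m handwheel '[[[0,-1,0,0.5],[0,-1,0,0.5],[0,-1,0,0.5],[0,-1,0,0.5],[0,-1,0,0.5],[0,-1,0,0.5],[0,-1,0,0.5],[0,-1,0,0.5]]]' >/dev/null
python3 -m handwheel '[[[0,-1,0,0.5],[0,-1,0,0.2],[0,-1,0,0],[0,-1,0,0],[0,-0.9,0,0],[0,0,0,0],[0,0,0,0]]]' >/dev/null
python3 -c "
from h import *
st();snap('wrist','w1.png');print(cal('wrist')[1])"
```

```text
t2.45 tcp [ 459.5 -253.8  286. ] app [ 0.001 -0.007 -1.   ] jaw -89.1 J [ -7.   4. -13.   0. -73.  98.] F [-0.4 -0.2 -0. ] M [ 0.02 -0.01  0.02] w 87.6
[[ 0.01720413  0.95537834  0.29488346  0.54047942]
 [-0.99982681  0.01434495  0.01185652 -0.25136387]
 [ 0.00709737 -0.29503637  0.95545966  0.44330466]
 [ 0.          0.          0.          1.        ]]
```

View pics/w1.png

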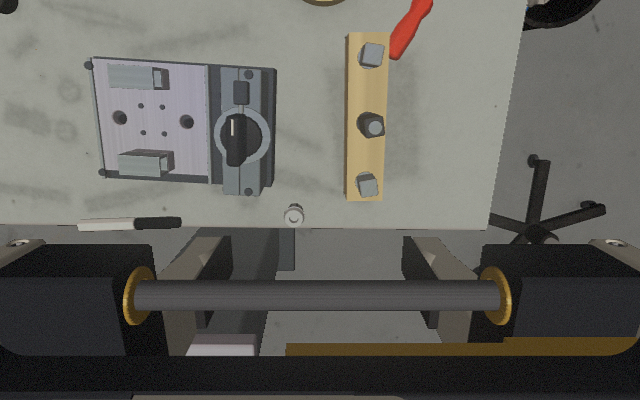

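Run:
```python
from h import *
a=cv2.imread('pics/w1.png')
cv2.imwrite('pics/w1a.png',cv2.resize(a[25:205,335:435],None,fx=3.3,fy=3.3,interpolation=cv2.INTER_CUBIC))
cv2.imwrite('pics/w1b.png',cv2.resize(a[50:200,85:285],None,fx=4,fy=4,interpolation=cv2.INTER_CUBIC))
```

```text
(no output)
```

View pics/w1a.png

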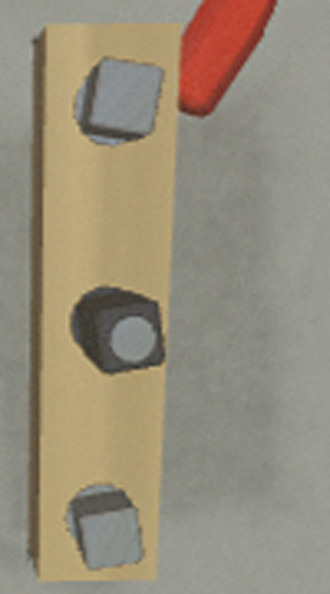

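View pics/w1b.png

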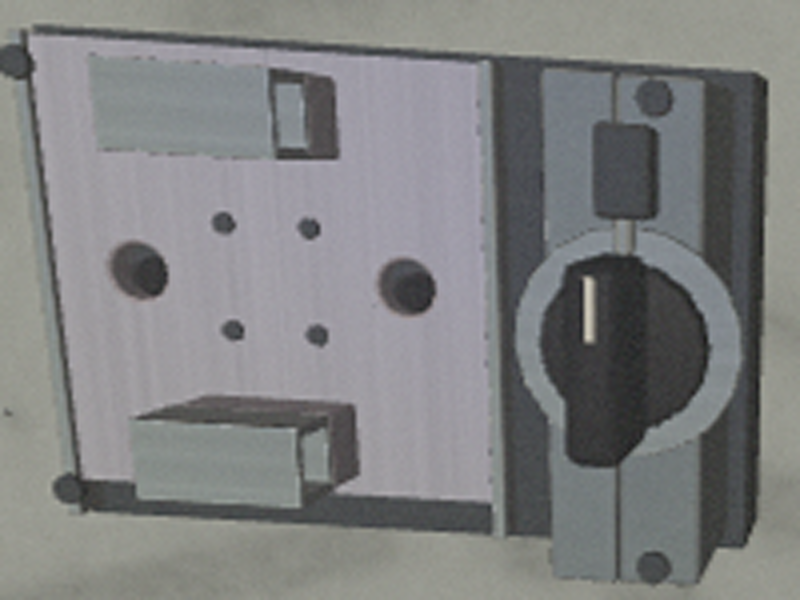

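Run:
```python
from h import *
c=cal('wrist')
def B(x,y,z): return onplane('wrist',85+x/4-.4,50+y/4-.4,z,c)*1000
h0=B(139,270,.048);h1=B(408,287,.048);print('car holes',h0,h1,np.linalg.norm(h0-h1),'yaw',np.degrees(np.arctan2(*(h0-h1)[[1,0]])))
for n,x,y in [('TL',35,28),('TR',762,75),('BR',745,547),('BL',82,513)]: print(n,B(x,y,.038))
print('base hole in',B(150,272,.038),B(419,290,.038))
print('knobbar',B(605,465,.141),B(625,255,.141))
def A(x,y,z): return onplane('wrist',335+x/3.3-.4,25+y/3.3-.4,z,c)*1000
for n,p in [('b_far',[(102,59),(163,62),(152,135),(93,129)]),('b_near',[(79,517),(135,503),(144,562),(89,571)])]:
    P=np.array([A(*q,.080)for q in p]);print(n,P.mean(0),[np.round(np.degrees(np.arctan2(*(P[(i+1)%4]-P[i])[[1,0]])),0) for i in range(4)],[np.round(np.linalg.norm(P[(i+1)%4]-P[i]),1) for i in range(4)])
print('washers',A(112,100,.05),A(98,522,.05))
print('drift top',A(133,339,.106),'edges',A(75,305,.1))
for n,x,y in [('TL',47,25),('TR',181,24),('BR',157,580),('BL',38,580)]: print(n,A(x,y,.048))
```

```text
car holes [507.42400025 -29.93384124  48.        ] [ 503.93520759 -105.85223168   48.        ] 75.99851104399768 yaw 87.36885148782372
TL [571.92324181  -5.7271985   38.        ]
TR [ 563.22994291 -207.04330579   38.        ]
BR [ 425.23838079 -199.12613149   38.        ]
BL [433.01333272   4.4197064   38.        ]
base hole in [506.06870319 -27.44347742  38.        ] [ 502.19871765 -105.30864083   38.        ]
knobbar [ 473.44580788 -180.99883495  141.        ] [ 520.15569658 -187.82480224  141.        ]
b_far [ 576.17357691 -309.75446616   80.        ] [np.float64(-92.0), np.float64(175.0), np.float64(86.0), np.float64(-5.0)] [np.float64(18.4), np.float64(20.6), np.float64(18.2), np.float64(19.7)]
b_near [ 437.18131316 -313.67285722   80.        ] [np.float64(-75.0), np.float64(-168.0), np.float64(101.0), np.float64(13.0)] [np.float64(19.3), np.float64(21.2), np.float64(18.9), np.float64(19.6)]
washers [ 577.98732018 -309.56842704   50.        ] [ 434.83651752 -313.39507091   50.        ]
drift top [ 506.57956351 -311.69786925  106.        ] edges [ 515.77454689 -294.59761559  100.        ]
TL [ 600.2847751 -287.4257757   48.       ]
TR [ 601.37159927 -330.77684296   48.        ]
BR [ 412.2203471  -337.08978966   48.        ]
BL [ 411.55847386 -292.6120913    48.        ]
```

```bash
python3 -m handwheel '[[[0.38,-0.48,-0.7,0],[0.38,-0.48,-0.7,0],[0.38,-0.48,-0.7,0],[0,0,0,0],[0,0,0,0]]]' 50 20 >/dev/null
python3 -c "
from h import *
st();a=snap('wrist','w2.png');
b=a[90:290,200:440]; b=cv2.convertScaleAbs(cv2.resize(b,None,fx=3,fy=3,interpolation=cv2.INTER_CUBIC),alpha=1.6,beta=20)
cv2.imwrite('pics/w2a.png',b)"
```

```text
t3.00 tcp [ 508.6 -307.7  201.4] app [ 0.006 -0.008 -1.   ] jaw -88.6 J [-12.  14. -13.   0. -63. 103.] F [ 0.7  0.5 -0.1] M [ 0.04  0.02 -0.04] w 53.7
```

View pics/w2a.png

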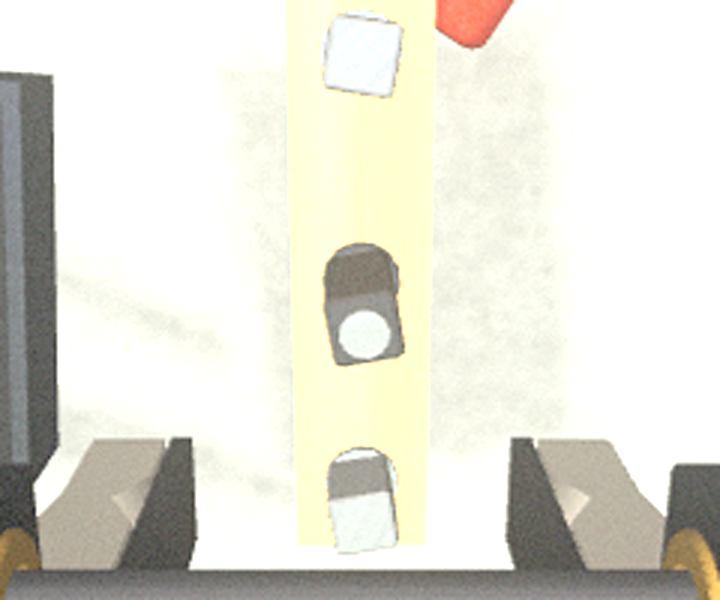

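Run:
```python
from h import *
c=cal('wrist')
def q(name,p,z):
    P=np.array([onplane('wrist',200+(x+.5)/3-.5,90+(y+.5)/3-.5,z,c)*1000 for x,y in p])
    print(name,P.mean(0).round(1),[float(np.round(np.degrees(np.arctan2(*(P[(i+1)%4]-P[i])[[1,0]])),1)) for i in range(4)])
q('drift',[(327,301),(396,290),(404,353),(336,364)],.102)
q('driftcap',[(364,334)]*4,.106)
q('bfar',[(331,15),(403,24),(391,98),(323,87)],.08)
q('bnear',[(329,499),(390,488),(399,545),(338,554)],.08)
```

```text
drift [ 507.1 -312.4  102. ] [-79.3, -170.9, 101.0, 8.8]
driftcap [ 506.6 -311.9  106. ] [0.0, 0.0, 0.0, 0.0]
bfar [ 576.  -309.9   80. ] [-95.4, 172.7, 82.4, -5.5]
bnear [ 437.7 -314.3   80. ] [-77.5, -169.8, 100.6, 9.5]
```

```bash
python3 -m handwheel '[[[-0.02,-0.05,-0.8,0.85],[-0.02,-0.05,-0.8,0.85],[0,0,-0.8,0],[0,0,-0.6,0],[0,0,0,0],[0,0,0,0]]]' 50 20 >/dev/null
python3 -c "
from h import *
st();a=snap('wrist','w3.png')"
```

```text
t3.65 tcp [ 511.3 -307.    88.9] app [ 0.023 -0.01  -1.   ] jaw -79.3 J [-12.  19. -21.   0. -48. 112.] F [0.6 0.8 0.3] M [-0.05 -0.03  0.02] w 49.8
```

View pics/w3.png

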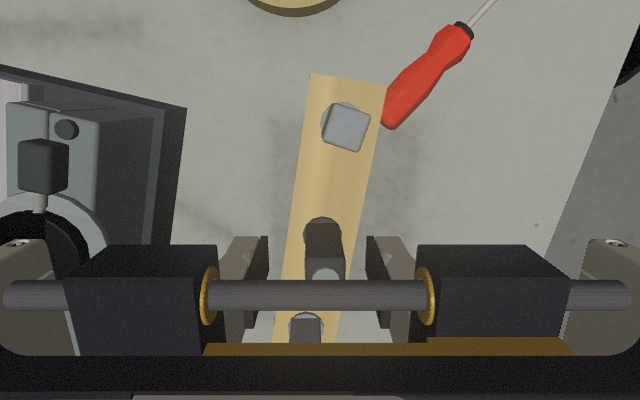

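```bash
python3 -m handwheel '[[[-0.06,-0.06,0,0],[-0.06,-0.06,-0.2,0],[0,0,-0.2,0],[0,0,-0.2,0],[0,0,0,0]]]'  >/dev/null
python3 -c "
from h import *
st()"
python3 -m handwheel '[[[0,0,0,0],[0,0,0,0],[0,0,0,0]]]'  >/dev/null
python3 -c "
from h import *
st()"
```

```text
t4.20 tcp [ 508.6 -312.7   68.4] app [ 0.032 -0.012 -0.999] jaw -79.3 J [-13.  21. -22.   0. -45. 113.] F [-0.2  0.1 -0.1] M [0.01 0.16 0.01] w 49.7
t4.50 tcp [ 508.5 -312.8   67.9] app [ 0.031 -0.012 -0.999] jaw -79.3 J [-13.  21. -22.   0. -45. 113.] F [ 1.1 -0.2  1.2] M [ 0.02  0.11 -0.  ] w 50.1
```

```bash
python3 -m handwheel '[[[0,0,0,0],[0,0,0,0],[0,0,0,0],[0,0,0,0],[0,0,0,0],[0,0,0,0],[0,0,0,0],[0,0,0,0]]]' 10 55 >/dev/null
python3 -c "
from h import *
st()"
python3 -m handwheel '[[[0,0,0.5,0],[0,0,0.5,0],[0,0,0.5,0],[0,0,0.5,0],[0,0,0.5,0],[0,0,0.5,0],[0,0,0,0]]]'  >/dev/null
python3 -c "
from h import *
st()"
```

```text
t5.30 tcp [ 508.9 -312.8   68.3] app [ 0.031 -0.012 -0.999] jaw -79.3 J [-13.  21. -22.   0. -45. 113.] F [-0.3  0.9 -0.6] M [0.01 0.04 0.05] w 19.9
t6.00 tcp [ 506.4 -311.6  190.1] app [ 0.026 -0.01  -1.   ] jaw -79.3 J [-13.  14. -14.   0. -61. 113.] F [ 0.7  0.  -1.6] M [-0.05 -0.02  0.01] w 19.7
```

```bash
python3 -m handwheel '[[[0,0,0.6,0],[0,0,0.6,0],[0,0.7,0,0],[0,1,0,0],[0,1,0,0],[0,1,0,0],[0,1,0,0],[0,1,0,0]]]'  >/dev/null
python3 -m handwheel '[[[0,0.8,0,0],[0,0.3,-0.2,0],[0,0,-0.4,0],[0,0,-0.4,0],[0,0,-0.4,0],[0,0,0,0],[0,0,0,0]]]'  >/dev/null
python3 -c "
from h import *
st()
for n in ['side','wrist','top']:
  a=snap(n,n+'4.png')
  if n=='side': cv2.imwrite('pics/side4a.png',cv2.resize(a[170:290,270:380],None,fx=5,fy=5,interpolation=cv2.INTER_CUBIC))
"
```

```text
t7.50 tcp [497.6 -29.4 167.4] app [ 0.01  -0.006 -1.   ] jaw -79.6 J [ 20.   6. -27.   1. -56.  80.] F [ 0.5  1.1 -2.1] M [-0.02 -0.04  0.02] w 19.6
```

View pics/side4a.png

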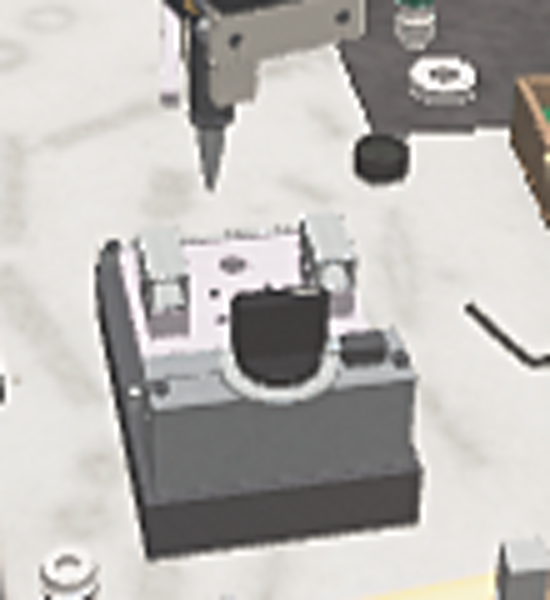

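View pics/wrist4.png

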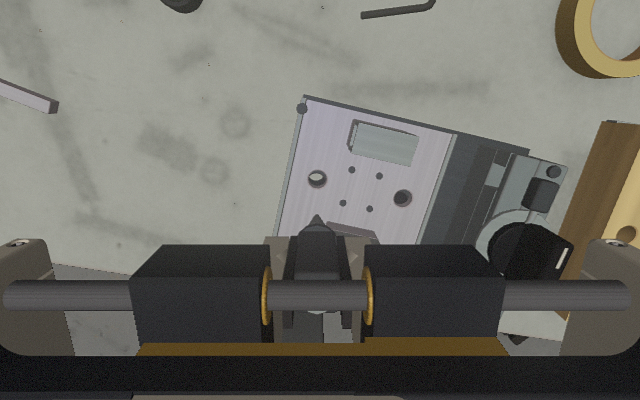

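Run:
```python
from h import *
a=cv2.imread('pics/wrist4.png')
cv2.imwrite('pics/w4a.png',cv2.resize(a[90:250,270:430],None,fx=4.5,fy=4.5,interpolation=cv2.INTER_CUBIC))
c=cal('wrist')
print('tip',onplane('wrist',317,215,.1014,c)*1000)
print('side tip ray:')
o,d=ray('side',270+210/5,170+188/5); o2,d2=ray('wrist',317,215,c)
A=np.stack([d,-d2],1); s=np.linalg.lstsq(A,o2-o,rcond=None)[0]; print((o+d*s[0])*1000,(o2+d2*s[1])*1000)
for u,v in [(317,178.5),(402,197.5)]: print('hole',onplane('wrist',u,v,.048,c)*1000)
print(onplane('side',270+232/5,170+265/5,.048)*1000)
```

```text
tip [495.55124782 -30.92315885 101.4       ]
side tip ray:
[493.22384092 -30.2240175  100.52028211] [495.02769001 -31.03268664  99.93577616]
hole [508.78470221 -28.94272227  48.        ]
hole [ 505.36897274 -104.22495177   48.        ]
[505.21297665 -32.86959646  48.        ]
```

View pics/w4a.png

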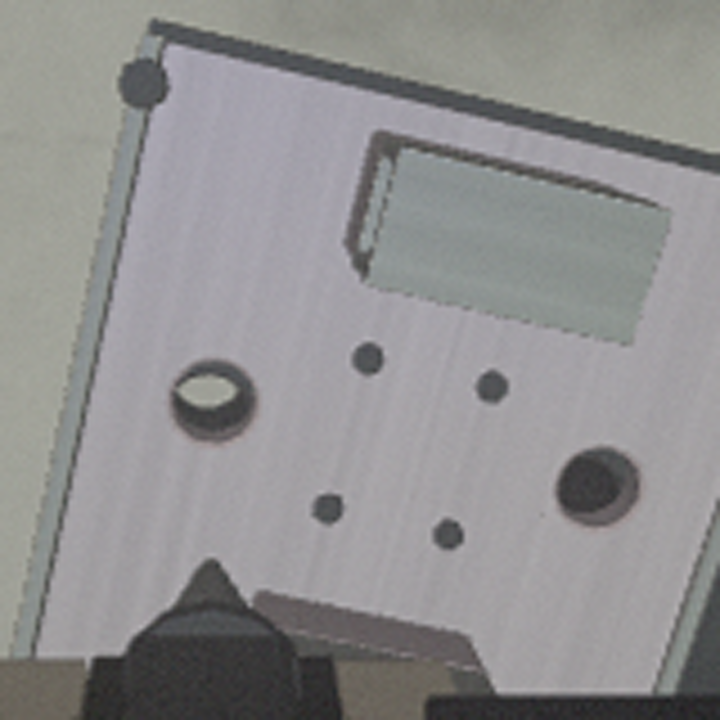

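```bash
python3 -m handwheel '[[[0.13,0.02,-0.2,0],[0.13,0.02,-0.2,0],[0,0,-0.2,0],[0,0,-0.2,0],[0,0,-0.2,0],[0,0,0,0],[0,0,0,0]]]'  >/dev/null
python3 -c "
from h import *
st()
for n in ['side','wrist']:
  a=snap(n,n+'5.png')
  if n=='side': b=cv2.resize(a[190:250,280:350],None,fx=7,fy=7,interpolation=cv2.INTER_CUBIC)
  else: d=cv2.resize(a[140:250,260:400],None,fx=3.5,fy=3.82,interpolation=cv2.INTER_CUBIC)
cv2.imwrite('pics/m5.png',np.vstack([b[:,:490],d[:, :490]])[:,:])
"
```

```text
t8.35 tcp [510.1 -27.6 125.3] app [ 0.013 -0.005 -1.   ] jaw -79.6 J [ 19.  10. -29.   1. -51.  81.] F [ 0.  -0.6 -1.3] M [-0.03  0.02 -0.02] w 19.6
```

View pics/m5.png

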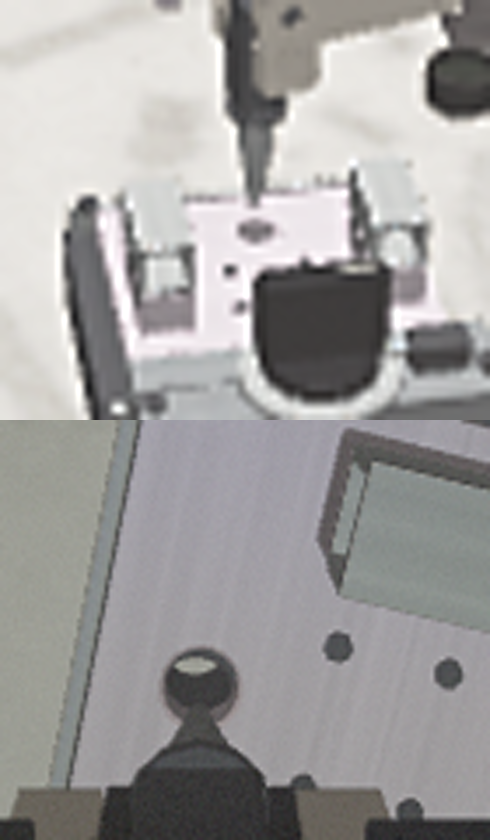

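Run:
```python
from h import *
c=cal('wrist')
print('tip',onplane('wrist',317.,215.2,.0593,c)*1000,'hole',onplane('wrist',317,208.6,.048,c)*1000)
o,d=ray('side',280+254/7-.4,190+200/7-.4); print('side tip',(o+d*(.0593-o[2])/d[2])*1000, 'hole',onplane('side',280+256/7-.4,190+230/7-.4,.048)*1000)
```

```text
tip [507.71287513 -29.26233715  59.3       ] hole [508.76994449 -29.1629111   48.        ]
side tip [505.43978035 -25.22642425  59.3       ] hole [505.15939871 -30.24484881  48.        ]
```

```bash
python3 -m handwheel '[[[-0.05,0,0,0],[0,0,-0.15,0],[0,0,-0.15,0],[0,0,0,0]]]'  >/dev/null
python3 -c "
from h import *
st()"
python3 -m handwheel '[[[0,0,-0.1,0],[0,0,-0.1,0],[0,0,0,0]]]'  >/dev/null
python3 -c "
from h import *
st()
for n in ['side','wrist']:
  a=snap(n,n+'5.png')
  if n=='side': b=cv2.resize(a[190:250,280:350],None,fx=7,fy=7,interpolation=cv2.INTER_CUBIC)
  else: d=cv2.resize(a[140:250,260:400],None,fx=3.5,fy=3.82,interpolation=cv2.INTER_CUBIC)
cv2.imwrite('pics/m6.png',np.vstack([b[:,:490],d[:, :490]])[:,:])
"
```

```text
t8.85 tcp [508.5 -27.4 113.7] app [ 0.016 -0.004 -1.   ] jaw -79.6 J [ 19.  11. -30.   1. -49.  80.] F [ 0.5  0.1 -0.2] M [-0.08  0.09  0.03] w 19.7
t9.15 tcp [508.4 -27.4 104.8] app [ 0.016 -0.005 -1.   ] jaw -79.6 J [ 19.  11. -30.   1. -48.  80.] F [ 1.1  0.7 -2.1] M [-0.11  0.07  0.04] w 19.6
```

View pics/m6.png

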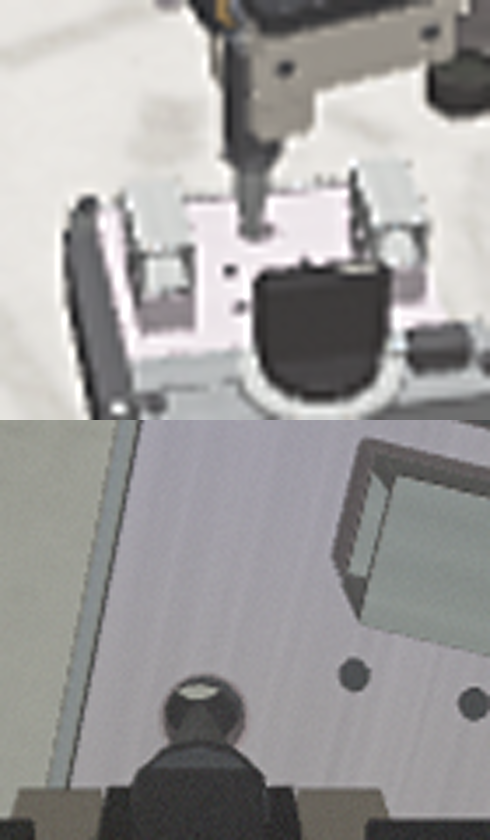

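```bash
python3 -m handwheel '[[[-0.01,0,-0.1,0],[-0.01,0,-0.1,0],[-0.01,0,-0.1,0],[0,0,0,0]]]'  >/dev/null
python3 -c "
from h import *
st()"
python3 -m handwheel '[[[-0.02,0,-0.05,0],[-0.02,0,-0.05,0],[0,0,0,0]]]'  >/dev/null
python3 -c "
from h import *
st()"
```

```text
t9.65 tcp [507.9 -27.2  92.7] app [ 0.017 -0.004 -1.   ] jaw -79.6 J [ 20.  12. -31.   1. -46.  80.] F [ 0.2 -0.8 -1.9] M [-0.17 -0.06  0.02] w 19.5
t9.95 tcp [508.3 -27.1  89.4] app [ 0.021 -0.004 -1.   ] jaw -79.5 J [ 20.  12. -32.   1. -45.  80.] F [ 0.8 -0.2 -2.5] M [-0.46 -0.39 -0.04] w 19.8
```

```bash
python3 -m handwheel '[[[-0.04,0,-0.06,0],[-0.04,0,-0.06,0],[0,0,0,0]]]'  >/dev/null
python3 -c "
from h import *
st()"
python3 -m handwheel '[[[-0.04,0,-0.06,0],[-0.04,0,-0.06,0],[0,0,0,0]]]'  >/dev/null
python3 -c "
from h import *
st()"
```

```text
t10.25 tcp [507.9 -27.3  86.1] app [ 0.027 -0.004 -1.   ] jaw -79.5 J [ 20.  12. -32.   1. -44.  80.] F [ 1.4 -2.4 -3. ] M [-0.84 -0.66 -0.02] w 19.4
t10.55 tcp [506.8 -27.5  82.4] app [ 0.032 -0.005 -0.999] jaw -79.4 J [ 20.  12. -33.   1. -43.  80.] F [ 2.5 -3.1 -2.9] M [-1.01 -1.05  0.01] w 19.6
```

```bash
python3 -m handwheel '[[[-0.02,-0.04,0,0],[-0.04,-0.02,-0.06,0],[-0.04,0,-0.06,0],[0,0,0,0]]]'  >/dev/null
python3 -c "
from h import *
st()"
python3 -m handwheel '[[[-0.03,-0.02,-0.06,0],[-0.03,0,-0.06,0],[0,0,0,0]]]'  >/dev/null
python3 -c "
from h import *
st()"
```

```text
t10.95 tcp [505.6 -28.2  78.2] app [ 0.038 -0.002 -0.999] jaw -79.4 J [ 20.  12. -34.   1. -42.  80.] F [ 3.5 -0.5 -2.7] M [-0.33 -1.39  0.03] w 19.8
t11.25 tcp [504.5 -28.3  73.7] app [ 0.041 -0.001 -0.999] jaw -79.3 J [ 20.  12. -34.   1. -41.  80.] F [ 3.5  0.1 -2.3] M [-0.09 -1.6   0.06] w 19.9
```

```bash
python3 -m handwheel '[[[0,0,-0.05,0],[0,0,-0.05,0],[0,0,-0.05,0],[0,0,0,0]]]'  >/dev/null
python3 -c "
from h import *
st()"
python3 -m handwheel '[[[0,0,-0.05,0],[0,0,-0.05,0],[0,0,0,0]]]'  >/dev/null
python3 -c "
from h import *
st()
for n in ['side','wrist']:
  a=snap(n,n+'7.png')
  if n=='side': b=cv2.resize(a[190:250,280:350],None,fx=7,fy=7,interpolation=cv2.INTER_CUBIC)
  else: d=cv2.resize(a[140:250,260:400],None,fx=3.5,fy=3.82,interpolation=cv2.INTER_CUBIC)
cv2.imwrite('pics/m7.png',np.vstack([b[:,:490],d[:, :490]])[:,:])
"
```

```text
t11.65 tcp [504.8 -28.3  68.2] app [ 0.041 -0.001 -0.999] jaw -79.3 J [ 20.  13. -35.   1. -40.  80.] F [2.7 1.8 4.1] M [ 0.41 -0.77 -0.01] w 19.8
t11.95 tcp [504.9 -28.3  68.5] app [ 0.043 -0.002 -0.999] jaw -79.2 J [ 20.  13. -35.   1. -40.  80.] F [ 3.9  0.7 -5.7] M [ 0.11 -1.54 -0.02] w 19.6
```

View pics/m7.png

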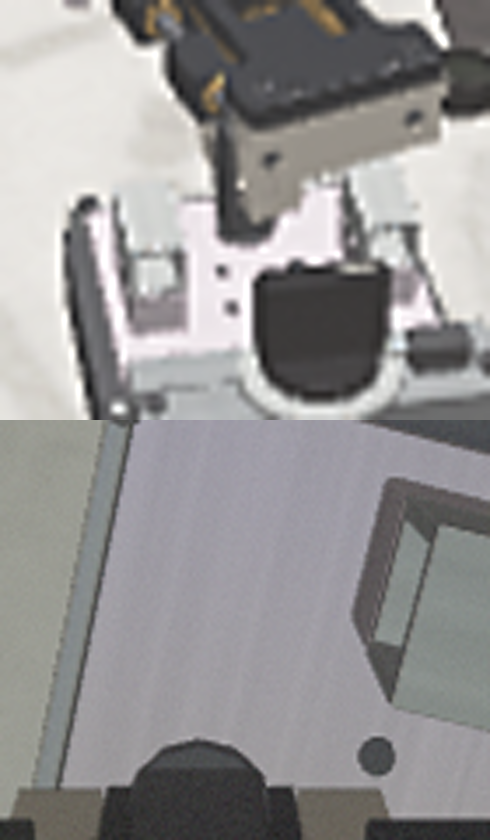

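```bash
python3 -m handwheel '[[[-0.06,0,0,0],[-0.06,0,0,0],[0,0,0,0]]]'  >/dev/null
python3 -c "
from h import *
st()"
python3 -m handwheel '[[[-0.08,0,0,0],[-0.08,0,0,0],[0,0,0,0]]]'  >/dev/null
python3 -c "
from h import *
st()"
```

```text
t12.35 tcp [503.2 -28.1  68.4] app [ 0.048 -0.001 -0.999] jaw -79.1 J [ 20.  13. -35.   2. -40.  80.] F [1.6 0.6 2.2] M [ 0.14 -0.77  0.07] w 19.6
t12.65 tcp [502.8 -28.   68.8] app [ 0.058 -0.001 -0.998] jaw -79.0 J [ 20.  12. -36.   2. -39.  79.] F [ 0.9 -0.7 -0.4] M [-0.09 -0.57  0.02] w 19.6
```

```bash
python3 -m handwheel '[[[0,0,0,0],[0,0,0,0],[0,0,0,0]]]' 50 50 >/dev/null
python3 -c "
from h import *
st()"
python3 -m handwheel '[[[0,0,1,0],[0,0,1,0],[0,0,1,0],[-0.5,0,0,0],[0,0,0,0],[0,0,0,0]]]'  >/dev/null
python3 -c "
from h import *
st()
for n in ['side','wrist']:
  a=snap(n,n+'8.png')
"
```

```text
t12.95 tcp [497.9 -29.4  66.1] app [ 0.048 -0.003 -0.999] jaw -79.1 J [ 20.  12. -36.   2. -39.  79.] F [-0.5 -0.1 -0.6] M [-0.06  0.17 -0.03] w 38.3
t13.55 tcp [470.6 -31.  187. ] app [ 0.035 -0.006 -0.999] jaw -79.2 J [ 21.   2. -29.   1. -57.  79.] F [ 0.2  0.5 -0.5] M [-0.04  0.04 -0.03] w 49.4
```

View pics/wrist8.png

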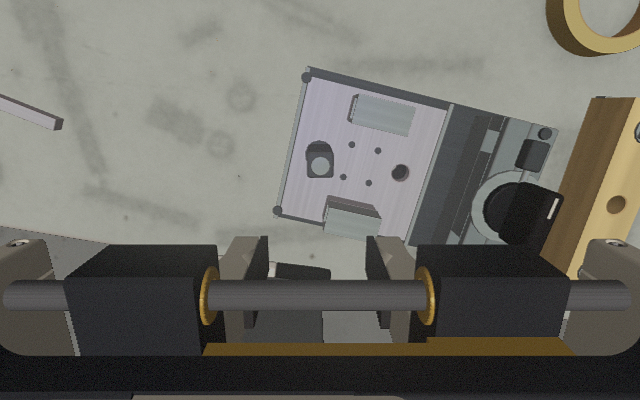

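Run:
```python
from h import *
a=cv2.imread('pics/wrist8.png')
cv2.imwrite('pics/w8a.png',cv2.resize(a[60:260,265:565],None,fx=2.6,fy=2.6,interpolation=cv2.INTER_CUBIC))
```

```text
(no output)
```

View pics/w8a.png

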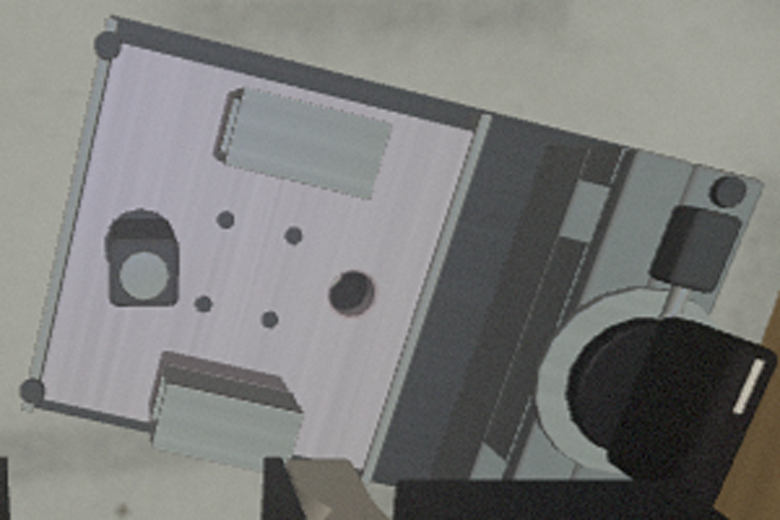

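Run:
```python
from h import *
c=cal('wrist')
Q=lambda x,y,z: onplane('wrist',265+(x+.5)/2.6-.5,60+(y+.5)/2.6-.5,z,c)*1000
y=np.array([.046,.9989]);x=np.array([.9989,-.046])
for n,p,z in [('hole1',(351,293),.048),('baseTop',(200,37),.038),('baseTop2',(420,92),.038),('carTop',(200,63.5),.048),('carTop2',(420,118),.048),('baseBot',(90,416),.038),('carBot',(90,410),.048),('carB2',(60,402),.048),('baseB2',(60,410),.038)]:
    P=Q(*p,z); print(n,P.round(1),'fx %.1f fy %.1f'%((P[:2]-[500,-67.3])@x,(P[:2]-[500,-67.3])@y))
```

```text
hole1 [ 498.9 -104.1   48. ] fx 0.6 fy -36.8
baseTop [571.9 -36.   38. ] fx 70.4 fy 34.6
baseTop2 [ 568.8 -112.6   38. ] fx 70.8 fy -42.1
carTop [563.1 -37.   48. ] fx 61.6 fy 33.2
carTop2 [ 560.  -111.7   48. ] fx 62.0 fy -41.6
baseBot [434.3 -23.4  38. ] fx -67.7 fy 40.9
carBot [440.1 -22.7  48. ] fx -61.9 fy 41.8
carB2 [441.1 -11.7  48. ] fx -61.4 fy 52.9
baseB2 [434.5 -12.   38. ] fx -67.9 fy 52.2
```

```bash
python3 -m handwheel '[[[-0.1,-0.9,0,-1],[-0.1,-0.9,0,-1],[-0.1,-0.9,0,-1],[-0.1,-0.9,0,-1],[-0.1,-0.9,0,-1],[-0.1,-0.9,0,-1],[-0.1,-0.9,0,-1],[-0.1,-0.8,0,-1]]]'  >/dev/null
python3 -c "
from h import *
st()"
python3 -m handwheel '[[[0,0,0,-1],[0,0,0,-1],[0,0,0,-1],[0,0,0,-1],[0,0,0,-1],[0,0,0,-1],[0,0,0,-1],[0,0,0,-1]]]'  >/dev/null
python3 -m handwheel '[[[0,0,0,-1],[0,0,0,-1],[0,0,0,0],[0,0,0,0]]]'  >/dev/null
python3 -c "
from h import *
st()
for n in ['wrist']:
  a=snap(n,n+'9.png')
"
```

```text
t14.45 tcp [ 435.6 -322.3  179. ] app [ 0.008 -0.022 -1.   ] jaw -120.3 J [-15.  10. -22.   1. -58.  74.] F [0.7 0.3 1.1] M [ 0.09 -0.13  0.02] w 50.5
t15.65 tcp [ 430.1 -327.3  162.7] app [-0.036 -0.001 -0.999] jaw -172.9 J [-16.  12. -21.   1. -60.  23.] F [0.1 0.5 0. ] M [ 0.02 -0.19  0.  ] w 50.1
```

View pics/wrist9.png

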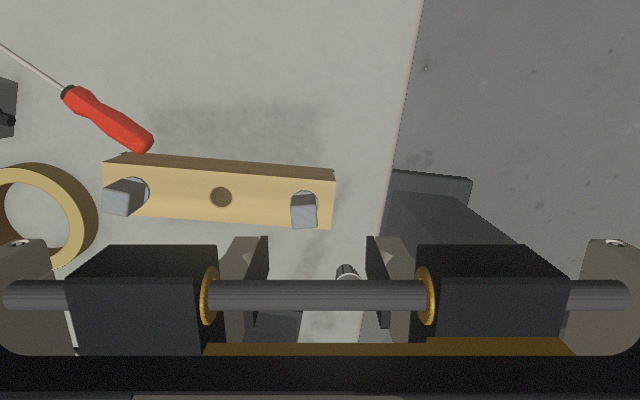

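```bash
python3 -m handwheel '[[[0.1,0.17,-0.5,0.7],[0.1,0.17,-0.5,0],[0,0,-0.5,0],[0,0,-0.3,0],[0,0,0,0]]]'  >/dev/null
python3 -c "
from h import *
st()
for n in ['wrist']:
  a=snap(n,n+'10.png')
"
```

```text
t16.20 tcp [ 438.8 -313.6   88.3] app [-0.036 -0.004 -0.999] jaw -168.8 J [-14.  16. -26.   1. -50.  25.] F [-0.   1.1  0.1] M [ 0.09 -0.07  0.05] w 49.8
```

View pics/wrist10.png

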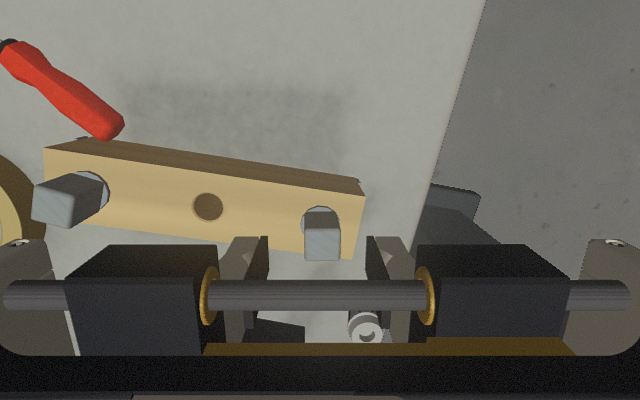

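```bash
python3 -m handwheel '[[[-0.05,-0.02,-0.3,0],[0,0,-0.3,0],[0,0,-0.25,0],[0,0,0,0]]]'  >/dev/null
python3 -c "
from h import *
st()"
python3 -m handwheel '[[[0,0,0,0],[0,0,0,0],[0,0,0,0],[0,0,0,0],[0,0,0,0],[0,0,0,0],[0,0,0,0]]]' 10 40 >/dev/null
python3 -c "
from h import *
st()"
```

```text
t16.65 tcp [ 438.3 -315.6   54.6] app [-0.031 -0.006 -0.999] jaw -168.7 J [-14.  19. -28.   1. -45.  25.] F [-0.2  0.3  0.3] M [ 0.12 -0.1  -0.01] w 49.8
t17.35 tcp [ 438.8 -315.8   55.5] app [-0.03  -0.006 -1.   ] jaw -168.7 J [-14.  19. -28.   1. -45.  25.] F [-0.   0.5 -1.4] M [ 0.01 -0.15  0.07] w 19.5
```

```bash
python3 -m handwheel '[[[0,0,0.4,0],[0,0,0.6,0],[0,0,0.8,0],[0,0,0.8,0],[0,0,0.8,0],[0,0,0.6,0],[0,0,0,0]]]'  >/dev/null
python3 -c "
from h import *
st()"
python3 -m handwheel '[[[0.3,0.9,0,-0.7],[0.3,0.9,0,-0.7],[0.3,0.9,0,-0.7],[0.3,0.9,0,-0.5],[0.3,0.9,0,0],[0,0.5,0,0],[0,0,0,0]]]'  >/dev/null
python3 -c "
from h import *
st()
for n in ['wrist']:
  a=snap(n,n+'11.png')
"
```

```text
t18.05 tcp [ 436.1 -314.8  220.3] app [-0.034 -0.005 -0.999] jaw -168.7 J [-14.   9. -16.   1. -67.  25.] F [ 0.9 -0.5 -1.7] M [ 0.09 -0.26  0.01] w 19.8
t18.75 tcp [ 495.1 -107.5  216.6] app [-0.037  0.005 -0.999] jaw 177.4 J [  9.   6. -19.  -1. -66. -12.] F [-0.1  0.1 -0.7] M [ 0.03 -0.19  0.02] w 19.8
```

View pics/wrist11.png

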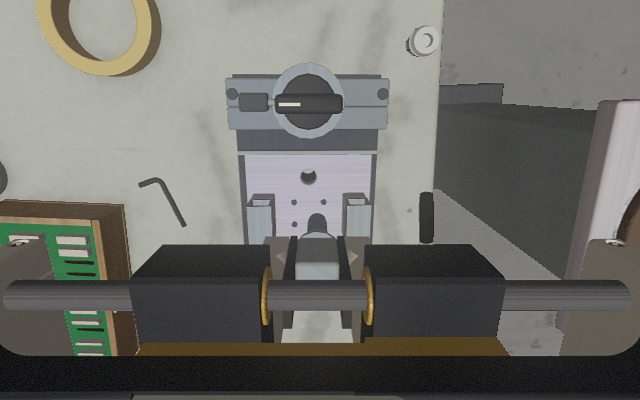

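```bash
python3 -m handwheel '[[[0.04,0.03,-0.6,0],[0.04,0.03,-0.6,0],[0,0,-0.6,0],[0,0,-0.5,0],[0,0,0,0]]]'  >/dev/null
python3 -c "
from h import *
st()
for n in ['wrist']:
  a=snap(n,n+'12.png')
  cv2.imwrite('pics/w12a.png',cv2.resize(a[130:250,230:410],None,fx=4,fy=4,interpolation=cv2.INTER_CUBIC))
"
```

```text
t19.30 tcp [ 497.  -108.9  120.6] app [-0.037  0.004 -0.999] jaw 177.3 J [  9.  12. -26.  -1. -54. -12.] F [-0.1 -0.7 -1.5] M [ 0.01 -0.05 -0.01] w 19.8
```

View pics/w12a.png

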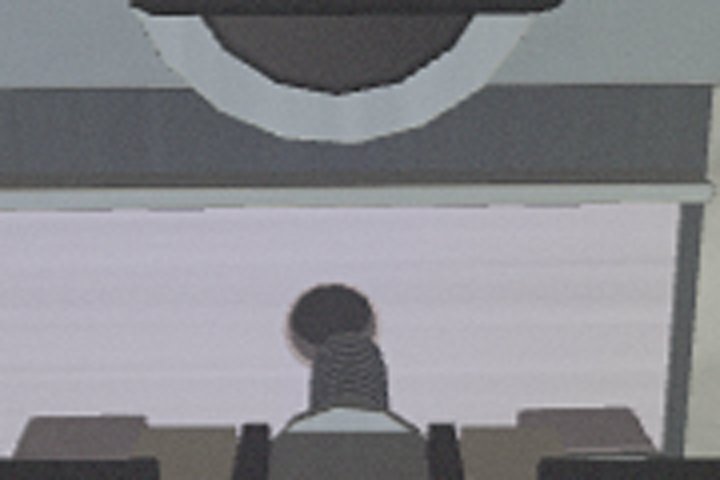

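```bash
cat >> h.py <<'E'
def rel(u1,v1,z1,u2,v2,z2,n='wrist'):
    c=cal(n);a=onplane(n,u1,v1,z1,c)*1000;b=onplane(n,u2,v2,z2,c)*1000
    print('obj',a.round(1),'goal',b.round(1),'units',((b-a)[:2]/40).round(3))
E
python3 -c "
from h import *
rel(317.4,220.7,.068,313,210.7,.048)"
```

```text
obj [ 496.4 -105.6   68. ] goal [ 498.8 -105.6   48. ] units [0.061 0.001]
```

```bash
python3 -m handwheel '[[[0.07,0.03,-0.15,0],[0.01,0.02,-0.15,0],[0,0,0,0]]]'  >/dev/null
python3 -c "
from h import *
st()
for n in ['wrist']:
  a=snap(n,n+'13.png')
  cv2.imwrite('pics/w13a.png',cv2.resize(a[130:250,230:410],None,fx=4,fy=4,interpolation=cv2.INTER_CUBIC))
"
```

```text
t19.65 tcp [ 503.  -107.8  111.5] app [-0.032  0.004 -0.999] jaw 177.3 J [  9.  13. -27.  -1. -52. -12.] F [-0.5  0.3 -1.4] M [ 0.07 -0.15 -0.  ] w 19.8
```

View pics/w13a.png

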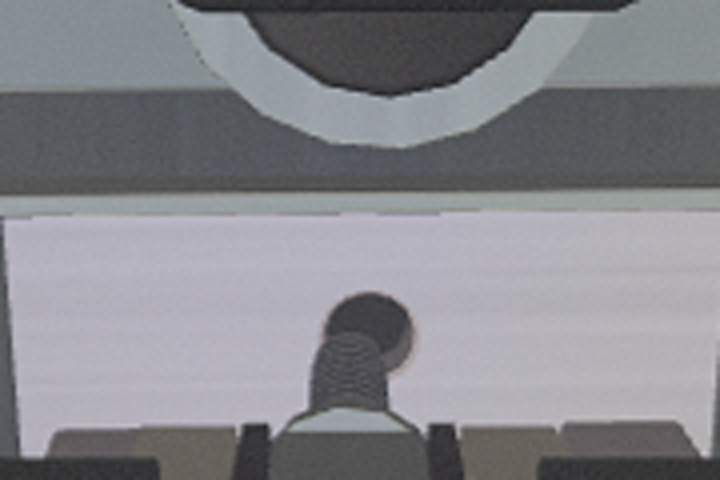

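```bash
python3 -c "
from h import *
rel(317.2,220.7,.059,322.5,213.5,.048)"
python3 -m handwheel '[[[-0.06,0.02,0,0],[0,0,0,0],[0,0,0,0]]]'  >/dev/null
python3 -c "
from h import *
st()"
```

```text
obj [ 502.1 -104.9   59. ] goal [ 498.  -105.7   48. ] units [-0.103 -0.019]
t20.00 tcp [ 501.3 -106.8  113.2] app [-0.029  0.004 -1.   ] jaw 177.3 J [ 10.  12. -27.  -1. -52. -12.] F [-0.4  0.5 -1.3] M [ 0.07 -0.13  0.02] w 19.9
```

```bash
python3 -m handwheel '[[[-0.06,-0.02,-0.15,0],[0,0,-0.1,0],[0,0,0,0]]]'  >/dev/null
python3 -c "
from h import *
st()
for n in ['wrist']:
  a=snap(n,n+'14.png')
  cv2.imwrite('pics/w14a.png',cv2.resize(a[130:250,230:410],None,fx=4,fy=4,interpolation=cv2.INTER_CUBIC))
"
```

```text
t20.30 tcp [ 498.7 -107.6  102.7] app [-0.028  0.004 -1.   ] jaw 177.4 J [ 10.  13. -28.  -1. -51. -12.] F [ 0.6  0.3 -0.5] M [ 0.06 -0.18 -0.01] w 20.0
```

View pics/w14a.png

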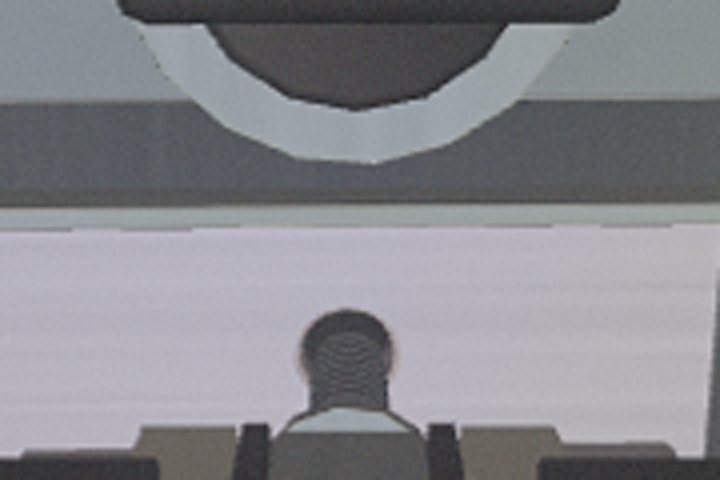

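```bash
python3 -m handwheel '[[[0,-0.03,-0.1,0],[0,0,-0.1,0],[0,0,-0.1,0],[0,0,0,0]]]'  >/dev/null
python3 -c "
from h import *
st()"
python3 -m handwheel '[[[0,0,-0.15,0],[0,0,-0.15,0],[0,0,0,0]]]'  >/dev/null
python3 -c "
from h import *
st()"
```

```text
t20.75 tcp [ 498.8 -108.9   89.6] app [-0.029  0.004 -1.   ] jaw 177.3 J [  9.  14. -29.  -1. -49. -12.] F [-0.3 -0.6 -1.9] M [ 0.03 -0.14 -0.02] w 19.8
t21.05 tcp [ 498.8 -108.9   76.5] app [-0.029  0.004 -1.   ] jaw 177.3 J [  9.  15. -29.  -1. -47. -12.] F [-0.8 -0.4 -0.9] M [ 0.09 -0.13 -0.04] w 19.5
```

```bash
python3 -m handwheel '[[[0,0,-0.15,0],[0,0,-0.15,0],[0,0,-0.1,0],[0,0,0,0]]]'  >/dev/null
python3 -c "
from h import *
st()"
python3 -m handwheel '[[[0,0,-0.08,0],[0,0,-0.05,0],[0,0,0,0]]]'  >/dev/null
python3 -c "
from h import *
st()"
```

```text
t21.45 tcp [ 498.7 -108.9   58.8] app [-0.029  0.004 -1.   ] jaw 177.3 J [  9.  16. -30.  -1. -45. -11.] F [-0.4  0.7 -1.7] M [-0.   -0.14  0.04] w 19.5
t21.75 tcp [ 500.2 -109.    55.4] app [-0.027  0.003 -1.   ] jaw 177.4 J [  9.  17. -31.  -1. -44. -11.] F [-1.7  0.3 -1.6] M [0.24 0.2  0.01] w 19.5
```

```bash
python3 -m handwheel '[[[0,0,0,0],[0,0,0,0],[0,0,0,0],[0,0,0.3,0],[0,0,0.6,0],[0,0,0.8,0],[0,0,0.8,0],[0,0,0.8,0]]]' 34 >/dev/null
python3 -c "
from h import *
st()"
python3 -m handwheel '[[[0,0,0.3,1],[0,0.1,0.1,1],[0,0.2,0,1],[0,0.2,0,1],[0,0.2,0,1],[0,0.2,0,1],[0,0.2,0,1],[0,0.2,0,1]]]' 50 >/dev/null
python3 -m handwheel '[[[0,0,0,1],[0,0,0,1],[0,0,0,1],[0,0,0,1],[0,0,0,1],[0,0,0,1],[0,0,0,1],[0,0,0,1]]]' 50 >/dev/null
python3 -m handwheel '[[[0,0,0,1],[0,0,0,1],[0,0,0,0],[0,0,0,0]]]' 50 >/dev/null
python3 -c "
from h import *
st()
a=snap('wrist','w15.png')"
```

```text
t22.55 tcp [ 496.8 -109.5  190.5] app [-0.035  0.002 -0.999] jaw 177.4 J [  9.   8. -21.  -1. -63. -12.] F [ 1.4  0.5 -0.3] M [ 0.05 -0.34 -0.03] w 34.1
t24.55 tcp [498.6 -57.1 233.3] app [ 0.011 -0.013 -1.   ] jaw -89.0 J [ 17.   3. -21.   1. -65.  74.] F [ 0.2 -0.3 -0.4] M [-0.02 -0.02 -0.06] w 50.3
```

View pics/w15.png

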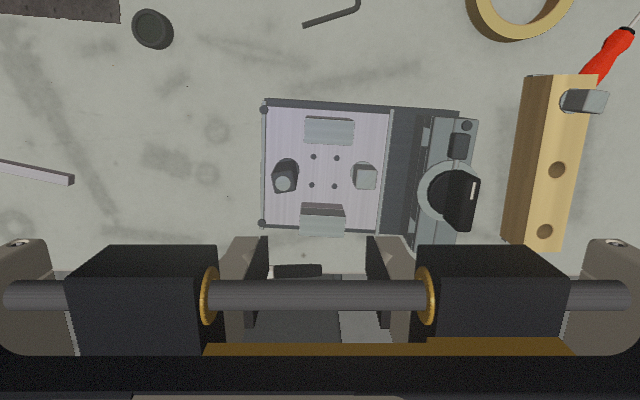

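Run:
```python
from h import *
a=cv2.imread('pics/w15.png')
cv2.imwrite('pics/w15a.png',cv2.convertScaleAbs(cv2.resize(a[90:245,255:400],None,fx=5,fy=5,interpolation=cv2.INTER_CUBIC),alpha=1.4,beta=10))
```

```text
(no output)
```

View pics/w15a.png

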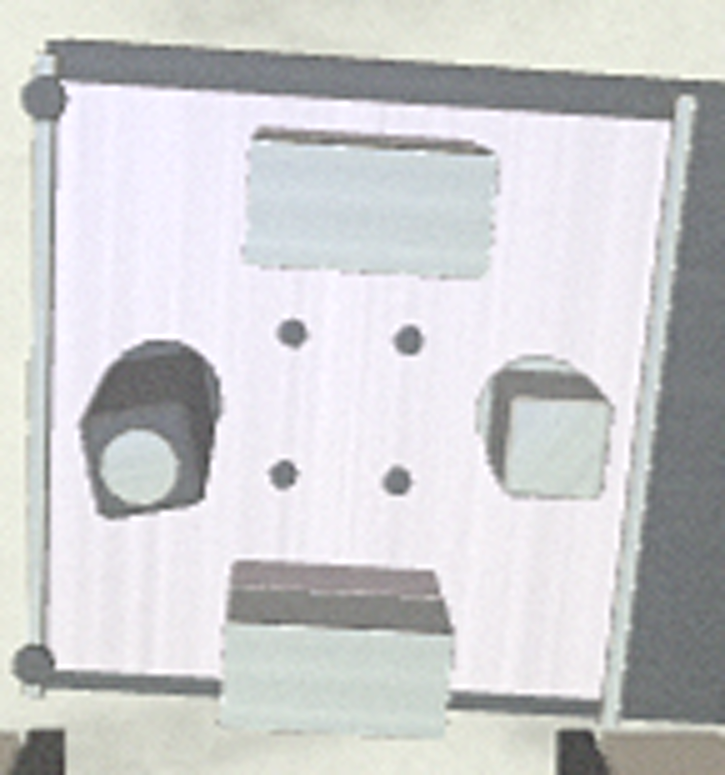

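Run:
```python
from h import *
c=cal('wrist')
Q=lambda x,y,z: onplane('wrist',255+(x+.5)/5-.5,90+(y+.5)/5-.5,z,c)*1000
P=np.array([Q(*p,.102) for p in [(80,425),(188,402),(206,497),(103,518)]])
print(P.mean(0),[float(np.round(np.degrees(np.arctan2(*(P[(i+1)%4]-P[i])[[1,0]])),1)) for i in range(4)])
print('cap',Q(139,467,.106)); print('bolt top',Q(558,447,.08),'washer base',Q(545,420,.05))
y=np.array([.046,.9989]);x=np.array([.9989,-.046])
for n,p,z in [('base top',(300,54),.038),('car top',(300,93),.048),('bt2',(600,72),.038),('ct2',(600,114),.048),('carBot',(130,674),.048),('bb',(130,691),.038),('cb2',(530,693),.048),('bb2',(530,711),.038)]:
    q=Q(*p,z)[:2]-[500,-67.3]; print(n,'fx %.1f fy %.1f'%(q@x,q@y))
```

```text
[503.14504446 -29.78223624 102.        ] [-76.9, -169.6, 102.8, 12.5]
cap [503.06872194 -29.18932345 106.        ]
bolt top [ 501.39906542 -106.55176853   80.        ] washer base [ 499.74160202 -108.57788249   50.        ]
base top fx 71.2 fy 14.0
car top fx 63.9 fy 13.6
bt2 fx 71.6 fy -46.9
ct2 fx 63.7 fy -46.0
carBot fx -60.7 fy 42.8
bb fx -68.8 fy 43.4
cb2 fx -60.0 fy -44.7
bb2 fx -68.3 fy -46.9
```

```bash
python3 -m handwheel '[[[0.03,0.23,-0.7,0.8],[0.03,0.23,-0.7,0.8],[0.03,0.23,-0.7,0.6],[0,0,-0.7,0],[0,0,-0.3,0],[0,0,0,0]]]' 46 >/dev/null
python3 -c "
from h import *
st()
a=snap('wrist','w16.png')"
```

```text
t25.20 tcp [503.4 -28.6 108. ] app [ 0.018 -0.01  -1.   ] jaw -78.2 J [ 20.  10. -31.   1. -48.  81.] F [-0.6 -0.4 -0.4] M [-0.02  0.06 -0.  ] w 45.9
```

View pics/w16.png

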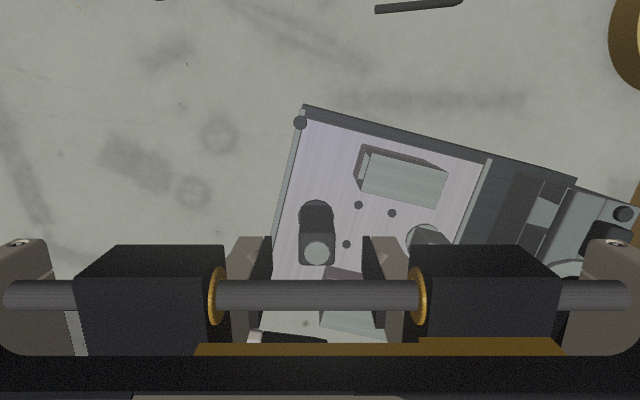

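```bash
python3 -m handwheel '[[[0,0,-0.3,0],[0,-0.02,-0.3,0],[0,0,-0.25,0],[0,0,-0.12,0],[0,0,0,0]]]' >/dev/null
python3 -c "
from h import *
st()"
python3 -m handwheel '[[[0,0,0,0],[0,0,0,0],[0,0,0,0],[0,0,0,0],[0,0,0,0],[0,0,0,0],[0,0,0,0]]]' 10 40 >/dev/null
python3 -c "
from h import *
st()"
python3 -m handwheel '[[[0,0,0.2,0],[0,0,0.3,0],[0,0,0.3,0],[0,0,0.3,0],[0,0,0.5,0],[0,0,0.8,0],[0,0,0.8,0],[0,0,0.8,0]]]' >/dev/null
python3 -c "
from h import *
st()"
```

```text
t25.75 tcp [505.5 -29.2  69.5] app [ 0.023 -0.008 -1.   ] jaw -78.3 J [ 20.  13. -34.   1. -42.  81.] F [0.1 0.2 0.4] M [-0.09  0.13 -0.04] w 46.0
t26.45 tcp [505.9 -28.7  70.3] app [ 0.025 -0.007 -1.   ] jaw -78.3 J [ 20.  13. -34.   1. -42.  81.] F [ 0.7  1.5 -1. ] M [ 0.15  0.09 -0.02] w 19.6
t27.25 tcp [502.  -30.8 235.3] app [ 0.016 -0.011 -1.   ] jaw -78.3 J [ 20.   3. -21.   1. -65.  82.] F [ 1.4 -0.2 -1.4] M [ 0.06 -0.14  0.05] w 19.8
```

```bash
python3 -m handwheel '[[[0.05,-1,0,0],[0.05,-1,0,0],[0.05,-1,0,0],[0.05,-1,0,0],[0.05,-1,0,0],[0,-1,0,0],[0,-0.6,0,0],[0,0,0,0]]]' >/dev/null
python3 -m handwheel '[[[0,0,-0.6,0],[0,0,-0.6,0],[0,0,-0.6,0],[0,0,0,0]]]' >/dev/null
python3 -c "
from h import *
st()
a=snap('wrist','w17.png')
cv2.imwrite('pics/w17a.png',cv2.resize(a[90:250,220:420],None,fx=4,fy=3.7,interpolation=cv2.INTER_CUBIC))"
```

```text
t28.45 tcp [ 511.  -306.1  176.4] app [ 0.031 -0.013 -0.999] jaw -78.2 J [-12.  14. -15.   0. -59. 114.] F [-0.4  0.3 -1.7] M [0.01 0.23 0.01] w 20.0
```

View pics/w17a.png

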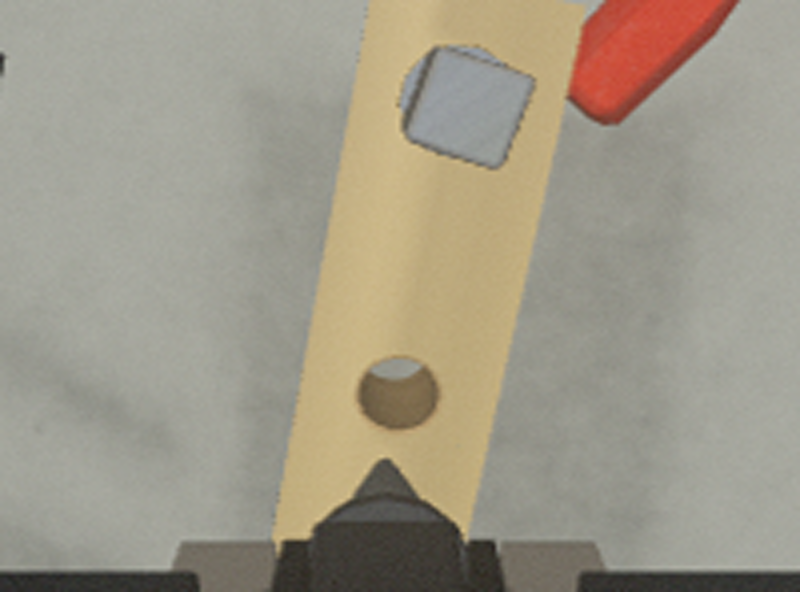

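```bash
python3 -c "
from h import *
rel(316.2,216,.108,319.6,196,.048)"
python3 -m handwheel '[[[0,-0.1,-0.4,0],[0,-0.05,-0.4,0],[0,0,-0.4,0],[0,0,0,0]]]' >/dev/null
python3 -c "
from h import *
st()
a=snap('wrist','w18.png')
cv2.imwrite('pics/w18a.png',cv2.resize(a[150:250,260:380],None,fx=5,fy=5,interpolation=cv2.INTER_CUBIC))"
```

```text
obj [ 509. -309.  108.] goal [ 507.9 -313.5   48. ] units [-0.027 -0.113]
t28.90 tcp [ 516.  -313.4  137.7] app [ 0.042 -0.019 -0.999] jaw -78.0 J [-12.  16. -18.   1. -53. 114.] F [-0.3  0.3 -1.4] M [0.04 0.21 0.01] w 20.0
```

View pics/w18a.png

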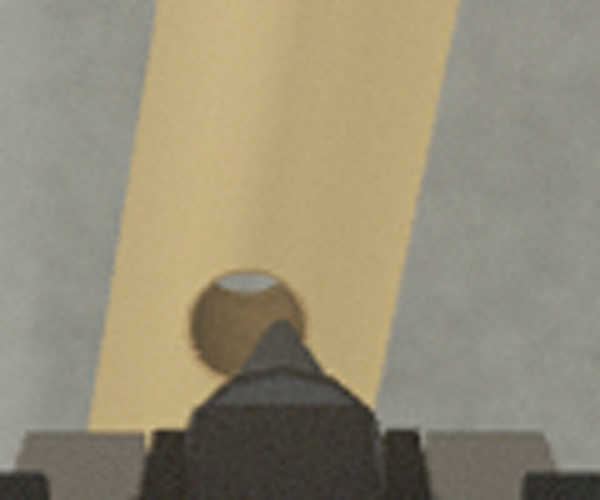

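```bash
python3 -c "
from h import *
rel(316.2,215.5,.0694,309.2,214.8,.048)"
python3 -m handwheel '[[[-0.12,0.04,0,0],[-0.03,0,0,0],[0,0,0,0]]]' >/dev/null
python3 -c "
from h import *
st()
a=snap('wrist','w18.png')
cv2.imwrite('pics/w18b.png',cv2.resize(a[150:250,260:380],None,fx=5,fy=5,interpolation=cv2.INTER_CUBIC))"
```

```text
obj [ 515.2 -316.4   69.4] goal [ 507.7 -313.    48. ] units [-0.186  0.086]
t29.25 tcp [ 512.6 -312.5  143.9] app [ 0.049 -0.022 -0.999] jaw -77.9 J [-12.  16. -18.   1. -53. 114.] F [-0.1  0.  -1.4] M [ 0.06  0.18 -0.01] w 19.9
```

View pics/w18b.png

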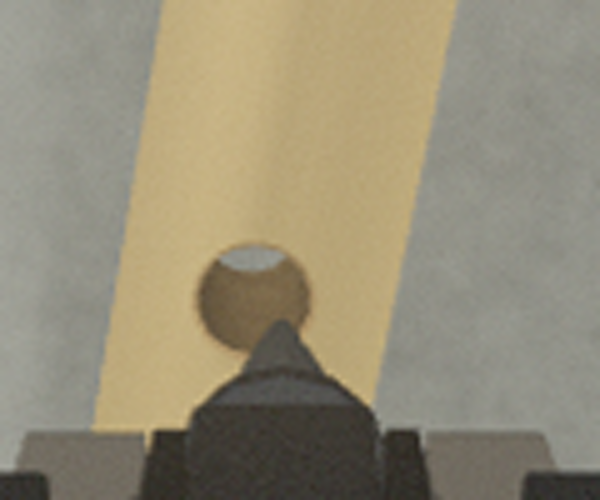

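```bash
python3 -c "
from h import *
rel(316.2,215.5,.0756,310.6,209,.048)"
python3 -m handwheel '[[[-0.1,0.02,-0.05,0],[0,0,-0.1,0],[0,0,0,0]]]' >/dev/null
python3 -c "
from h import *
st()
a=snap('wrist','w18.png')
cv2.imwrite('pics/w18c.png',cv2.resize(a[150:250,260:380],None,fx=5,fy=5,interpolation=cv2.INTER_CUBIC))"
```

```text
obj [ 511.7 -315.2   75.6] goal [ 507.4 -312.4   48. ] units [-0.108  0.069]
t29.60 tcp [ 508.6 -311.8  138.4] app [ 0.051 -0.022 -0.998] jaw -77.9 J [-12.  16. -19.   1. -52. 114.] F [-0.4  0.6 -2.3] M [ 0.03  0.23 -0.03] w 19.9
```

View pics/w18c.png

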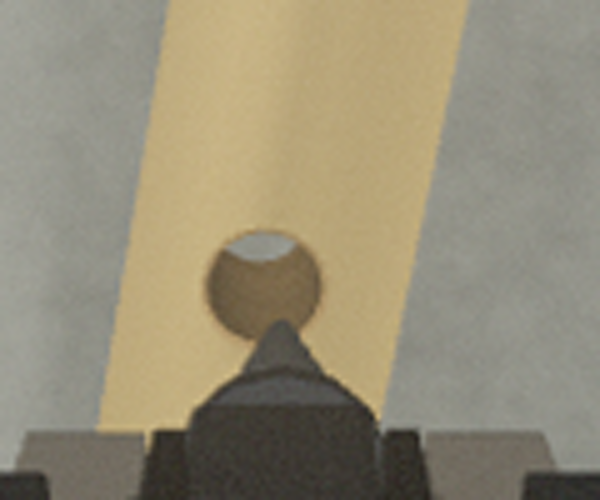

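```bash
python3 -c "
from h import *
rel(316.2,215.5,.0701,312.8,207,.048)"
python3 -m handwheel '[[[0,0.05,-0.15,0],[0,0,-0.15,0],[0,0,0,0]]]' >/dev/null
python3 -c "
from h import *
st()
a=snap('wrist','w18.png')
cv2.imwrite('pics/w18d.png',cv2.resize(a[150:250,260:380],None,fx=5,fy=5,interpolation=cv2.INTER_CUBIC))"
```

```text
obj [ 507.7 -314.4   70.1] goal [ 507.  -312.6   48. ] units [-0.018  0.046]
t29.95 tcp [ 508.6 -309.6  125.2] app [ 0.05  -0.022 -0.998] jaw -77.9 J [-12.  16. -20.   1. -50. 114.] F [ 0.6 -1.1 -1.5] M [ 0.04  0.18 -0.02] w 19.8
```

View pics/w18d.png

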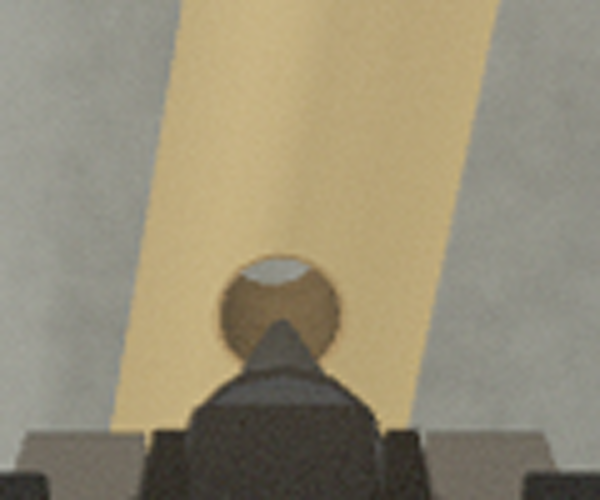

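```bash
python3 -c "
from h import *
rel(316.2,215.5,.0569,315.9,212.5,.048)"
python3 -m handwheel '[[[0,0.0,-0.15,0],[0,0,-0.15,0],[0,0,-0.15,0],[0,0,0,0]]]' >/dev/null
python3 -c "
from h import *
st()
a=snap('wrist','w18.png')
cv2.imwrite('pics/w18e.png',cv2.resize(a[150:250,260:380],None,fx=5,fy=5,interpolation=cv2.INTER_CUBIC))"
```

```text
obj [ 507.7 -312.3   56.9] goal [ 507.2 -312.5   48. ] units [-0.014 -0.004]
t30.40 tcp [ 508.8 -309.7  105.7] app [ 0.05  -0.022 -0.998] jaw -77.9 J [-12.  17. -22.   1. -48. 114.] F [-1.2  0.1 -1. ] M [0.05 0.23 0.02] w 19.8
```

View pics/w18e.png

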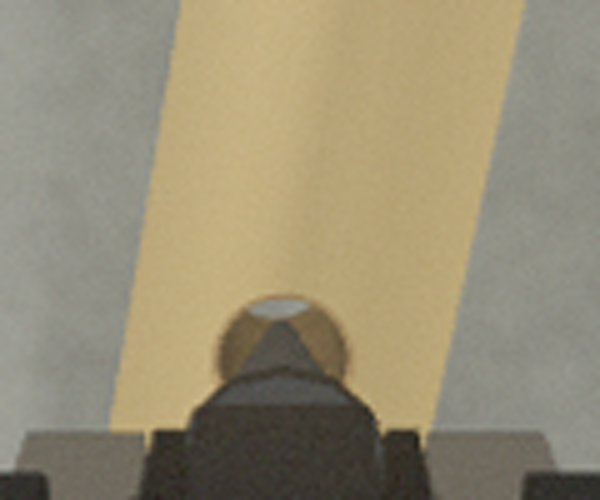

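```bash
python3 -m handwheel '[[[0,0.0,-0.15,0],[0,0,-0.15,0],[0,0,-0.15,0],[0,0,0,0]]]' >/dev/null
python3 -c "
from h import *
st()"
python3 -m handwheel '[[[0,0.0,-0.12,0],[0,0,-0.12,0],[0,0,-0.1,0],[0,0,0,0]]]' >/dev/null
python3 -c "
from h import *
st()"
```

```text
t30.85 tcp [ 509.2 -309.9   86.9] app [ 0.051 -0.023 -0.998] jaw -77.9 J [-12.  19. -23.   1. -45. 114.] F [-0.6  0.8 -1. ] M [0.08 0.21 0.  ] w 19.6
t31.25 tcp [ 509.3 -310.    72.1] app [ 0.051 -0.023 -0.998] jaw -77.9 J [-12.  20. -24.   1. -44. 114.] F [-0.6  0.7 -1.1] M [ 0.03  0.24 -0.02] w 19.7
```

Down close to seated; release, rise, look at both drift and the remaining bolt.

```bash
python3 -m handwheel '[[[0,0,-0.04,0],[0,0,0,0],[0,0,0,0],[0,0,0,0]]]' 50 >/dev/null
python3 -c "
from h import *
st()"
python3 -m handwheel '[[[0,0,0.4,0],[0,0,1,0],[0,0,1,0],[0.3,0,0.8,-0.5],[0.3,0,0,-0.5],[0.3,0,0,-0.5],[0.3,0,0,-0.5],[0,0,0,0]]]' 50 >/dev/null
python3 -c "
from h import *
st()
a=snap('wrist','w19.png')"
```

```text
t31.65 tcp [ 510.3 -310.4   71.3] app [ 0.053 -0.024 -0.998] jaw -77.9 J [-12.  20. -24.   1. -43. 114.] F [-0.4 -0.2 -0.2] M [0.03 0.17 0.  ] w 45.8
t32.45 tcp [ 558.9 -310.4  207.9] app [ 0.052 -0.033 -0.998] jaw -88.3 J [-11.  16.  -9.   1. -62. 102.] F [-0.9 -0.1 -0.8] M [0.08 0.22 0.03] w 49.9
```

View pics/w19.png

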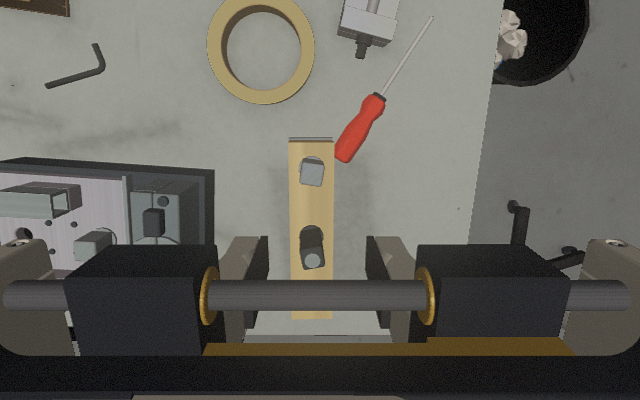

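```bash
python3 -m handwheel '[[[0.2,0,-0.6,-0.6],[0.15,0,-0.6,-0.6],[0,0,-0.6,-0.4],[0,0,-0.6,0],[0,0,-0.3,0],[0,0,0,0]]]' 46 >/dev/null
python3 -c "
from h import *
st()
a=snap('wrist','w20.png')"
```

```text
t33.10 tcp [ 569.9 -310.7   98.3] app [ 0.049 -0.041 -0.998] jaw -96.2 J [-10.  22. -16.   2. -49.  93.] F [-0.4  0.6  0.3] M [ 0.13  0.19 -0.01] w 45.8
```

View pics/w20.png

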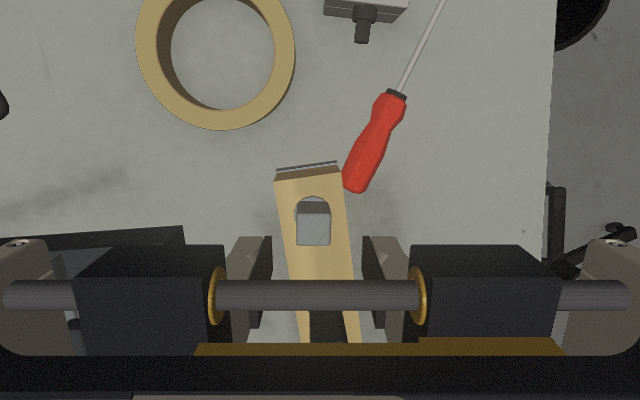

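```bash
python3 -m handwheel '[[[0.15,0,-0.3,0],[0,0,-0.3,0],[0,0,-0.2,0],[0,0,0,0]]]' >/dev/null
python3 -c "
from h import *
st()"
```

```text
t33.55 tcp [ 578.7 -311.5   68.2] app [ 0.055 -0.043 -0.998] jaw -96.2 J [-10.  24. -17.   3. -45.  92.] F [-1.1  0.5 -0.3] M [ 0.12  0.17 -0.02] w 45.9
```

```bash
python3 -m handwheel '[[[-0.05,0.02,-0.2,0],[0,0,-0.12,0],[0,0,0,0]]]' >/dev/null
python3 -c "
from h import *
st()"
python3 -m handwheel '[[[0,0,0,0],[0,0,0,0],[0,0,0,0],[0,0,0,0],[0,0,0,0],[0,0,0,0]]]' 10 40 >/dev/null
python3 -c "
from h import *
st()"
```

```text
t33.85 tcp [ 576.7 -310.7   54.5] app [ 0.056 -0.043 -0.998] jaw -96.1 J [-10.  25. -18.   3. -43.  92.] F [ 0.2 -0.2 -0.2] M [ 0.11  0.23 -0.04] w 45.9
t34.45 tcp [ 577.  -310.8   55.3] app [ 0.057 -0.043 -0.997] jaw -96.1 J [-10.  25. -18.   3. -43.  92.] F [ 0.  -1.2 -1.7] M [0.16 0.16 0.02] w 19.5
```

```bash
python3 -m handwheel '[[[0,0,0.4,0],[0,0,0.6,0],[0,0,0.8,0],[0,0,0.8,0],[0,0,0.8,0],[0,0,0.6,0],[0,0,0,0]]]'  >/dev/null
python3 -c "
from h import *
st()"
python3 -m handwheel '[[[-0.3,0.9,0,0],[-0.3,0.9,0,0],[-0.3,0.9,0,0],[-0.3,0.9,0,0],[-0.3,0.9,0,0],[-0.3,0.9,0,0],[-0.1,0.9,0,0],[0,0.6,0,0]]]'  >/dev/null
python3 -m handwheel '[[[0,0,-0.6,0],[0,0,-0.6,0],[0,0,-0.6,0],[0,0,0,0]]]'  >/dev/null
python3 -c "
from h import *
st()
a=snap('wrist','w21.png')"
```

```text
t35.15 tcp [ 573.9 -310.   219. ] app [ 0.051 -0.041 -0.998] jaw -96.2 J [-10.  16.  -7.   2. -63.  93.] F [ 0.8 -0.3 -0.4] M [0.14 0.07 0.01] w 19.5
t36.35 tcp [489.  -24.2 138.5] app [ 0.047 -0.039 -0.998] jaw -96.3 J [ 23.   6. -33.   4. -49.  58.] F [-0.1 -0.1 -1.4] M [0.01 0.27 0.07] w 19.9
```

View pics/w21.png

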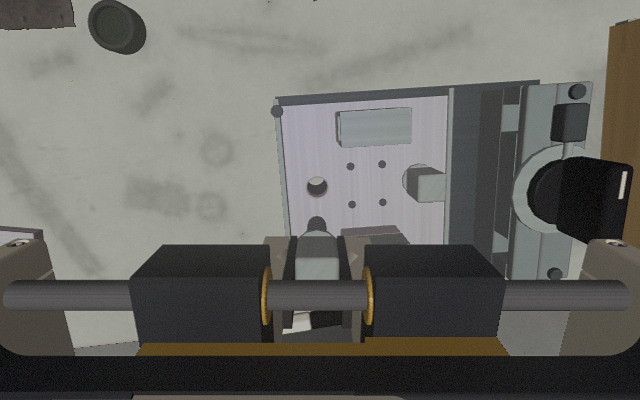

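```bash
python3 -c "
from h import *
rel(316.5,222,.086,317,186,.048)"
```

```text
obj [489.1 -25.9  86. ] goal [505.1 -29.2  48. ] units [ 0.399 -0.084]
```

```bash
python3 -m handwheel '[[[0.18,-0.04,-0.2,0],[0.16,-0.03,-0.2,0],[0,0,0,0],[0,0,0,0]]]'  >/dev/null
python3 -c "
from h import *
st()
a=snap('wrist','w22.png')
cv2.imwrite('pics/w22a.png',cv2.resize(a[130:250,230:410],None,fx=4,fy=4,interpolation=cv2.INTER_CUBIC))"
```

```text
t36.80 tcp [507.3 -27.  125.8] app [ 0.054 -0.038 -0.998] jaw -96.3 J [ 22.   8. -32.   4. -47.  59.] F [-0.3 -0.2 -1.6] M [ 0.09  0.24 -0.02] w 19.7
```

View pics/w22a.png

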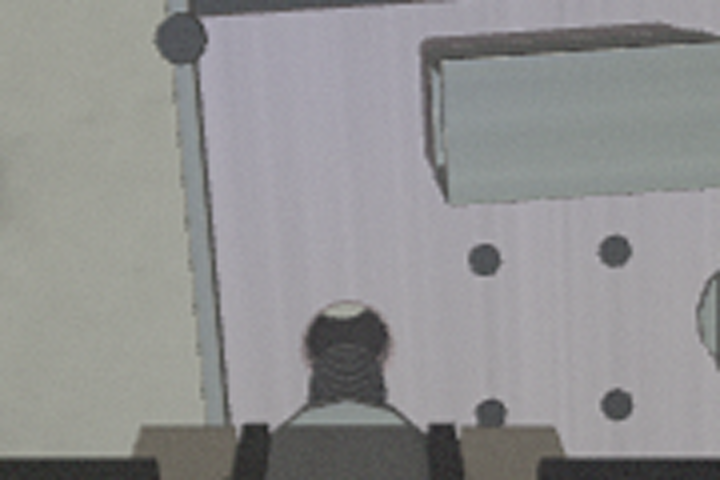

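```bash
python3 -c "
from h import *
rel(317.2,223.5,.0735,317,215,.048)"
python3 -m handwheel '[[[-0.07,-0.03,-0.2,0],[0,0,-0.2,0],[0,0,0,0],[0,0,0,0]]]'  >/dev/null
python3 -c "
from h import *
st()
a=snap('wrist','w23.png')
cv2.imwrite('pics/w23a.png',cv2.resize(a[130:250,230:410],None,fx=4,fy=4,interpolation=cv2.INTER_CUBIC))"
```

```text
obj [506.  -29.1  73.5] goal [503.9 -29.6  48. ] units [-0.053 -0.012]
t37.25 tcp [504.  -28.5 109. ] app [ 0.054 -0.037 -0.998] jaw -96.3 J [ 22.   9. -34.   4. -45.  59.] F [ 1.2 -1.  -0.2] M [ 0.11  0.18 -0.02] w 19.8
```

View pics/w23a.png

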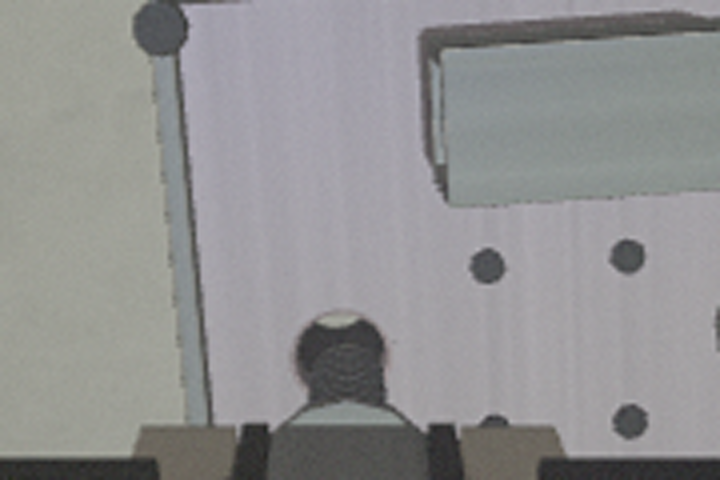

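```bash
python3 -c "
from h import *
rel(317.,223.5,.0567,315.2,218.8,.048)"
python3 -m handwheel '[[[0,0.03,-0.15,0],[0,0,-0.1,0],[0,0,-0.1,0],[0,0,0,0]]]'  >/dev/null
python3 -c "
from h import *
st()
a=snap('wrist','w24.png')
cv2.imwrite('pics/w24a.png',cv2.resize(a[130:250,230:410],None,fx=4,fy=4,interpolation=cv2.INTER_CUBIC))"
```

```text
obj [502.8 -30.4  56.7] goal [503.3 -29.5  48. ] units [0.014 0.023]
t37.70 tcp [504.2 -26.9  94.1] app [ 0.055 -0.037 -0.998] jaw -96.3 J [ 22.  10. -35.   5. -43.  59.] F [ 0.5  0.3 -1. ] M [0.13 0.26 0.01] w 19.3
```

View pics/w24a.png

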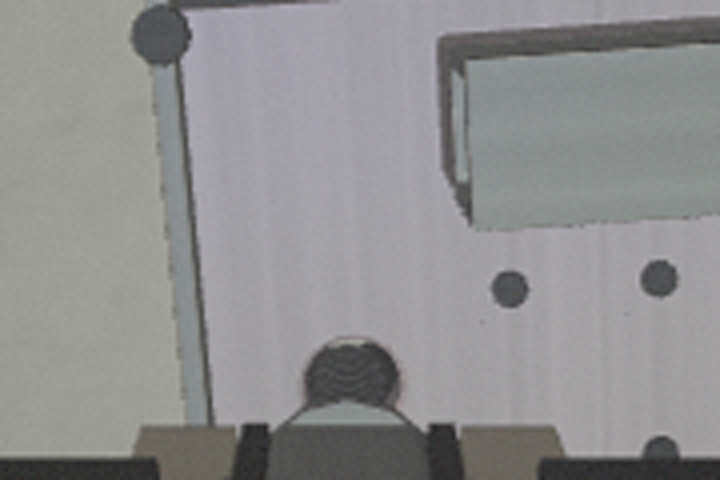

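```bash
python3 -m handwheel '[[[-0.01,0,-0.12,0],[-0.01,0,-0.12,0],[0,0,-0.12,0],[0,0,0,0]]]'  >/dev/null
python3 -c "
from h import *
st()"
python3 -m handwheel '[[[0,0,-0.12,0],[0,0,-0.12,0],[0,0,-0.12,0],[0,0,0,0]]]'  >/dev/null
python3 -c "
from h import *
st()"
```

```text
t38.15 tcp [503.6 -26.8  78.8] app [ 0.056 -0.037 -0.998] jaw -96.3 J [ 22.  11. -36.   5. -40.  58.] F [-0.3  0.  -1.8] M [ 0.07  0.31 -0.05] w 19.6
t38.55 tcp [503.7 -26.9  63.1] app [ 0.056 -0.037 -0.998] jaw -96.3 J [ 22.  13. -37.   5. -38.  58.] F [-1.7  0.4 -0.3] M [ 0.12  0.21 -0.  ] w 19.1
```

```bash
python3 -m handwheel '[[[0,0,-0.1,0],[0,0,-0.1,0],[0,0,-0.04,0],[0,0,0,0]]]'  >/dev/null
python3 -c "
from h import *
st()"
python3 -m handwheel '[[[0,0,0,0],[0,0,0,0],[0,0,0,0],[0,0,0.3,0],[0,0,1,0],[0,0,1,0],[0,0,1,0],[0,0,0.5,0]]]' 45 >/dev/null
python3 -c "
from h import *
st()
a=snap('wrist','w25.png')"
```

```text
t38.95 tcp [504.9 -26.9  55.2] app [ 0.058 -0.037 -0.998] jaw -96.2 J [ 22.  14. -38.   5. -36.  58.] F [-1.4 -0.6 -1.9] M [-0.07  0.8   0.02] w 19.9
t39.75 tcp [502.2 -27.9 208.3] app [ 0.05  -0.04  -0.998] jaw -96.2 J [ 22.   3. -26.   4. -59.  60.] F [ 1.3 -0.7 -0.8] M [0.19 0.04 0.01] w 45.2
```

View pics/w25.png

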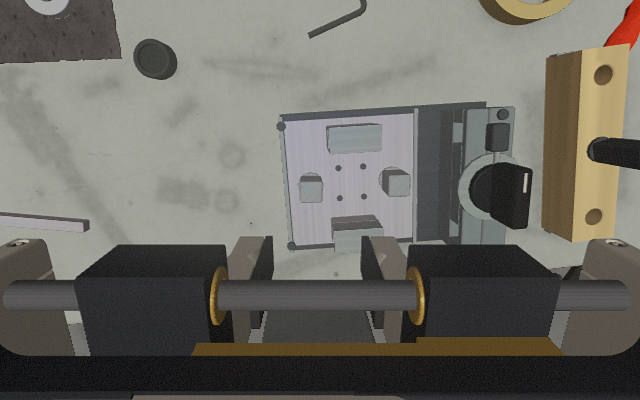

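Run:
```python
from h import *
a=snap('top','top26.png')
c=cal('top')
hsv=cv2.cvtColor(a,cv2.COLOR_BGR2HSV)
roi=a[180:250,170:265].copy(); cv2.imwrite('pics/t26.png',cv2.resize(roi,None,fx=7,fy=7,interpolation=cv2.INTER_CUBIC))
b=a.astype(int); m=((b[...,0]-b[...,1])>4)&(b.min(2)>150)
mm=np.zeros(m.shape,np.uint8); mm[185:245,180:262]=m[185:245,180:262]
n,l,s,ce=cv2.connectedComponentsWithStats(mm); i=1+s[1:,4].argmax(); ys,xs=np.where(l==i); print(s[i])
P=np.array([onplane('top',x,y,.012,c)*1000 for x,y in zip(xs,ys)])[:,:2]
r=cv2.minAreaRect(P.astype(np.float32)); print(r, P.mean(0)); print(cv2.boxPoints(r))
```

```text
[186 217  38  10 137]
((506.6202087402344, 359.35858154296875), (127.83427429199219, 12.614097595214844), 77.83476257324219) [507.32254422 361.1392226 ]
[[486.98544 298.20587]
 [499.31628 295.54767]
 [526.255   420.5113 ]
 [513.92413 423.1695 ]]
```

View pics/t26.png

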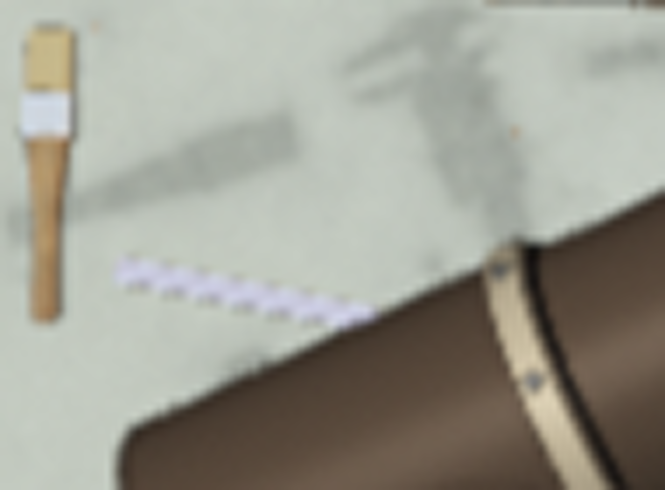

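```bash
python3 -m handwheel '[[[0,0.9,0.1,-1],[0,0.9,0.1,-1],[0,0.9,0.1,-1],[0,0.9,0.1,-1],[0,0.9,0.1,-1],[0,0.9,0.1,-1],[0,0.9,0.1,-1],[0,0.9,0.1,-1]]]' 45 >/dev/null
python3 -m handwheel '[[[0,0.9,0.1,-1],[0,0.9,0.1,-1],[0,0.5,0.1,-1],[0,0,0.1,-1],[0,0,0.1,-1],[0,0,0.1,-1],[0,0,0.1,-1],[0,0,0.1,-1]]]' 45 >/dev/null
python3 -m handwheel '[[[0,0,0.1,-1],[0,0,0,-1],[0,0,0,-1],[0,0,0,0],[0,0,0,0]]]' 45 >/dev/null
python3 -c "
from h import *
st()
a=snap('wrist','w27.png')"
```

```text
t41.95 tcp [494.5 366.7 252.3] app [-0.072 -0.051 -0.996] jaw 164.8 J [ 54.  17.  -0.  -2. -77. -68.] F [0.3 0.6 0.1] M [ 0.22 -0.36 -0.01] w 44.3
```

View pics/w27.png

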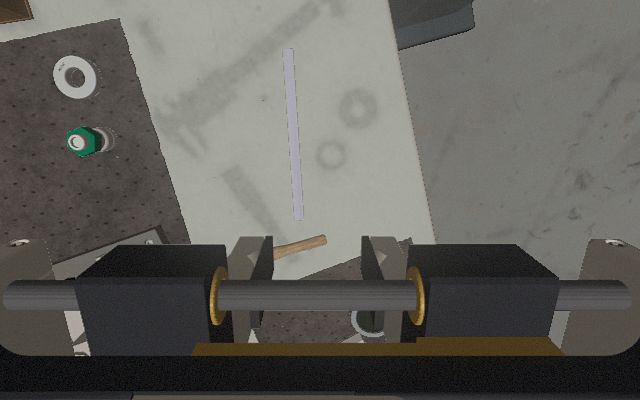

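```bash
python3 -m handwheel '[[[0.8,0.6,0,0],[0.8,0.6,0,0],[0,0,0,0],[0,0,0,0]]]' 45 >/dev/null
python3 -c "
from h import *
st()"
python3 -m handwheel '[[[-0.1,-0.08,0,0],[-0.1,-0.08,0,0],[-0.1,-0.08,0,0],[-0.1,-0.08,0,0],[-0.1,-0.08,0,0],[-0.1,-0.08,0,0],[-0.1,-0.08,0,0],[-0.1,-0.08,0,0]]]' 45 >/dev/null
python3 -c "
from h import *
st()"
python3 -m handwheel '[[[0,0,-0.1,0],[0,0,-0.1,0],[0,0,-0.1,0],[0,0,-0.1,0],[0,0,-0.1,0],[0,0,-0.1,0],[0,0,-0.1,0],[0,0,-0.1,0]]]' 45 >/dev/null
python3 -c "
from h import *
st()"
```

```text
t42.40 tcp [559.3 415.6 250. ] app [-0.074 -0.054 -0.996] jaw 165.2 J [ 52.  25.  11.  -1. -81. -66.] F [-0.3 -0.8  0. ] M [ 0.2  -0.27  0.03] w 45.1
t43.20 tcp [522.5 386.5 252. ] app [-0.073 -0.052 -0.996] jaw 165.4 J [ 53.  21.   5.  -2. -79. -67.] F [-0.2 -0.3 -0.3] M [ 0.23 -0.3  -0.  ] w 45.2
t44.00 tcp [522.4 386.4 216.7] app [-0.073 -0.053 -0.996] jaw 165.4 J [ 53.  22.   2.  -2. -75. -67.] F [ 0.3  0.1 -0.3] M [ 0.29 -0.34 -0.01] w 45.1
```

```bash
python3 -m handwheel '[[[0,0,-1,0],[0,0,-1,0],[0,0,-1,0],[0,0,0,0]]]' 45 >/dev/null
python3 -c "
from h import *
st()"
python3 -m handwheel '[[[0,0,0.4,0],[0,0,0.4,0],[0,0,0.4,0],[0,0,0.4,0],[0,0,0.4,0],[0,0,0,0]]]' 45 >/dev/null
python3 -c "
from h import *
st()
a=snap('wrist','w28.png')"
```

```text
t44.40 tcp [522.8 386.5  94. ] app [-0.07  -0.05  -0.996] jaw 165.4 J [ 53.  27.  -7.  -2. -61. -66.] F [-0.3 -0.8 -0.7] M [ 0.14 -0.21  0.04] w 45.0
t45.00 tcp [527.7 389.5 196.7] app [-0.056 -0.04  -0.998] jaw 165.6 J [ 53.  22.  -0.  -1. -71. -67.] F [0.9 0.1 0.5] M [ 0.32 -0.34  0.04] w 45.0
```

View pics/w28.png

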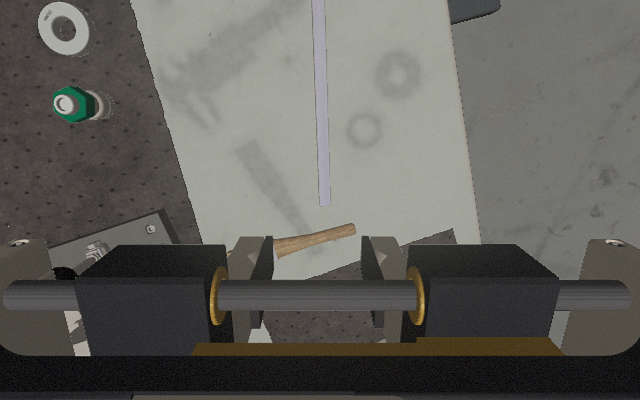

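```bash
for i in 1; do python3 -m handwheel '[[[0,0,-1,0],[0,0,-1,0],[0,0,-0.5,0],[0,0,0.4,0],[0,0,0.4,0],[0,0,0.4,0],[0,0,0.4,0],[0,0,0.4,0]]]' 45 >/dev/null
python3 -c "
from h import *
st()"; done
python3 -m handwheel '[[[0,0,-1,0],[0,0,-1,0],[0,0,0,0],[0,0,0.4,0],[0,0,0.4,0],[0,0,0.4,0],[0,0,0.4,0],[0,0,0.4,0]]]' 45 >/dev/null
python3 -c "
from h import *
st()"
python3 -m handwheel '[[[0,0,-1,0],[0,0,-1,0],[0,0,0,0],[0,0,0.4,0],[0,0,0.4,0],[0,0,0.4,0],[0,0,0.4,0],[0,0,0.4,0]]]' 45 >/dev/null
python3 -c "
from h import *
st()"
```

```text
t45.85 tcp [530.3 391.2 193.9] app [-0.046 -0.031 -0.998] jaw 165.7 J [ 53.  22.  -1.  -1. -70. -67.] F [-0.8 -0.2 -0.2] M [ 0.24 -0.21 -0.01] w 45.1
t46.65 tcp [537.8 396.  229.9] app [-0.022 -0.014 -1.   ] jaw 165.9 J [ 53.  21.   2.  -1. -72. -67.] F [-1.1  0.6 -0.2] M [ 0.18 -0.18  0.02] w 45.2
t47.45 tcp [545.4 399.5 271. ] app [ 0.005  0.004 -1.   ] jaw 166.1 J [ 53.  19.   4.   0. -75. -67.] F [0.1 0.3 0.3] M [ 0.1  -0.07 -0.02] w 45.0
```

Run:
```python
from h import *
a=snap('wrist','w29.png'); c=cal('wrist')
b=a.astype(int); m=(((b[...,0]-b[...,1])>8)&(b.min(2)>110)).astype(np.uint8); m[235:]=0
n,l,s,ce=cv2.connectedComponentsWithStats(m)
for i in np.argsort(-s[1:,4])[:4]+1: print(s[i])
i=1+s[1:,4].argmax(); ys,xs=np.where(l==i)
P=np.array([onplane('wrist',x,y,.012,c)*1000 for x,y in zip(xs,ys)])[:,:2]
r=cv2.minAreaRect(P.astype(np.float32)); print(r, P.mean(0)); print(cv2.boxPoints(r))
```

```text
[ 337    0   10  167 1332]
[345   0   1   1   1]
[346   7   1   1   1]
[345  13   1   1   1]
((501.9223937988281, 329.9865417480469), (187.28622436523438, 10.41442584991455), 77.69368743896484) [502.13279307 330.82430329]
[[476.87592 239.60501]
 [487.05103 237.38528]
 [526.9689  420.36807]
 [516.79376 422.5878 ]]
```

View pics/w29.png

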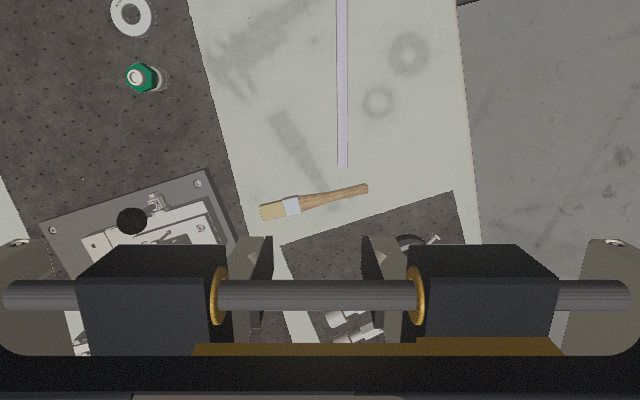

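```bash
python3 -m handwheel '[[[-0.12,0,-0.2,0.3],[-0.12,-0.02,-0.4,0],[-0.12,-0.02,-0.5,0],[-0.12,-0.02,-0.5,0],[-0.12,-0.02,-0.5,0],[-0.1,0,-0.5,0],[0,0,-0.5,0],[0,0,-0.4,0]]]' 40 >/dev/null
python3 -c "
from h import *
st()"
python3 -m handwheel '[[[0,0,-0.4,0],[0,0,-0.4,0],[0,0,-0.3,0],[0,0,-0.2,0],[0,0,-0.1,0],[0,0,0,0]]]' >/dev/null
python3 -c "
from h import *
st()
a=snap('wrist','w30.png')"
```

```text
t48.30 tcp [521.1 399.2 160. ] app [ 0.031  0.026 -0.999] jaw 168.2 J [ 55.  20.  -9.   1. -58. -67.] F [-0.4  0.7 -0.1] M [-0.02  0.05  0.06] w 40.2
t48.90 tcp [521.8 400.3 109.5] app [ 0.035  0.028 -0.999] jaw 168.6 J [ 55.  23. -13.   1. -52. -67.] F [-0.6 -0.2 -0.2] M [-0.03  0.11  0.02] w 39.9
```

View pics/w30.png

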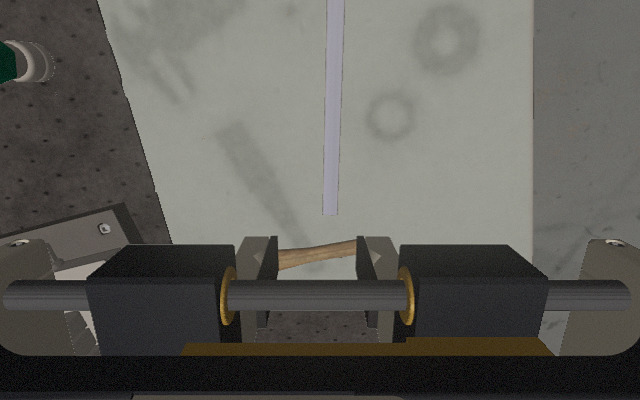

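```bash
python3 -c "
from h import *
print([ (onplane('wrist',u,v,.012)*1000).round() for u,v in [(276,268),(356,240),(278,250),(330,215),(335,0)]])"
python3 -m handwheel '[[[-0.06,-0.05,-0.3,-0.1],[-0.05,-0.05,-0.3,0],[0,0,-0.3,0],[0,0,-0.3,0],[0,0,-0.3,0],[0,0,-0.3,0],[0,0,0,0]]]' >/dev/null
python3 -c "
from h import *
st()"
```

```text
[array([573., 461.,  12.]), array([502., 447.,  12.]), array([568., 444.,  12.]), array([519., 421.,  12.]), array([487., 271.,  12.])]
t49.65 tcp [516.9 395.6  31.7] app [ 0.035  0.028 -0.999] jaw 168.0 J [ 55.  27. -18.   1. -43. -68.] F [-0.6 -0.6 -0.1] M [-0.07  0.09  0.04] w 39.8
```

```bash
python3 -m handwheel '[[[0,0,-0.25,0],[0,0,-0.2,0],[0,0,-0.15,0],[0,0,-0.05,0],[0,0,0,0]]]' >/dev/null
python3 -c "
from h import *
st()"
```

```text
t50.15 tcp [517.3 396.    3.4] app [ 0.036  0.028 -0.999] jaw 168.0 J [ 55.  29. -19.   1. -39. -68.] F [-0.5 -0.6 -0.6] M [ 0.03  0.04 -0.01] w 40.0
```

```bash
python3 -m handwheel '[[[0,0,0,0],[0,0,0,0],[0,0,0,0],[0,0,0,0],[0,0,0,0],[0,0,0,0],[0,0,0,0],[0,0,0,0]]]' 5 58 >/dev/null
python3 -c "
from h import *
st()"
python3 -m handwheel '[[[0,0,0.2,0],[0,0,0.4,0],[0,0,0.4,0],[0,0,0.4,0],[0,0,0.4,0],[0,0,0.2,0],[0,0,0,0]]]' >/dev/null
python3 -c "
from h import *
st()
a=snap('wrist','w31.png');snap('side','s31.png')"
```

```text
t50.95 tcp [517.9 396.8   5. ] app [ 0.037  0.03  -0.999] jaw 168.0 J [ 55.  29. -19.   1. -39. -68.] F [-0.2  0.7 -0.6] M [0.02 0.04 0.01] w 11.1
t51.65 tcp [517.5 396.2  90.1] app [ 0.037  0.029 -0.999] jaw 168.0 J [ 55.  23. -15.   1. -49. -68.] F [ 0.4  1.1 -0.9] M [ 0.03  0.09 -0.01] w 11.0
```

View pics/w31.png

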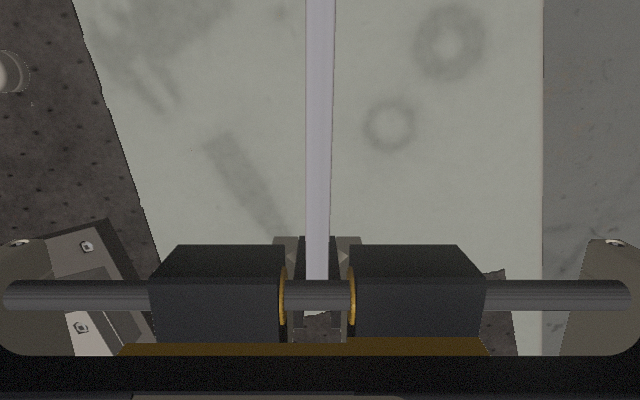

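```bash
cat >> h.py <<'E'
def barline(a,c,z,rows,zslope=0,lo=230,hi=400):
    b=a.astype(int); m=((b[...,0]-b[...,1])>6)&(b.min(2)>100)
    out=[]
    for v in rows:
        xs=np.where(m[v,lo:hi])[0]+lo
        if len(xs)>6:
            p=onplane('wrist',(xs.min()+xs.max())/2,v,z,c)*1000; q0=onplane('wrist',xs.min(),v,z,c)*1000;q1=onplane('wrist',xs.max()+1,v,z,c)*1000
            out.append([*p[:2],np.hypot(*(q1-q0)[:2])])
    return np.array(out)
E
python3 - <<'E'
from h import *
a=cv2.imread('pics/w31.png');c=cal('wrist')
o=barline(a,c,.0971,range(5,230,25)); print(o.round(1))
d=o[-1,:2]-o[0,:2]; print('yaw dir',np.degrees(np.arctan2(d[1],d[0])))
E
```

```text
[]Traceback (most recent call last):
  File "<stdin>", line 4, in <module>
IndexError: too many indices for array: array is 1-dimensional, but 2 were indexed
```

View pics/s31.png

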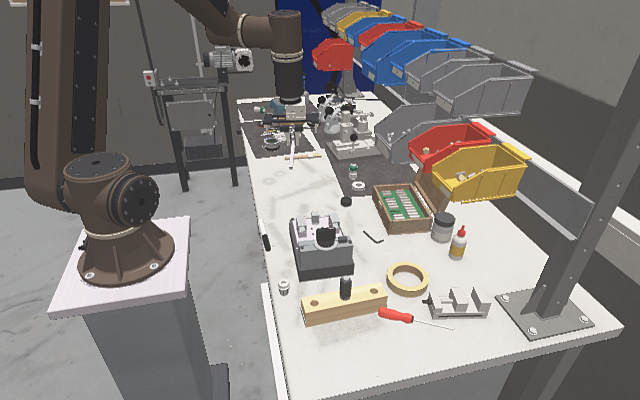

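Run:
```python
from h import *
a=cv2.imread('pics/w31.png');print(a[100,300:342:3].tolist())
```

```text
[[143, 152, 151], [144, 153, 153], [143, 141, 146], [160, 154, 158], [155, 152, 155], [154, 150, 153], [155, 152, 153], [152, 147, 149], [153, 151, 153], [154, 149, 152], [154, 151, 152], [118, 122, 124], [142, 151, 149], [140, 149, 150]]
```

```bash
sed -i "s/m=((b\[...,0\]-b\[...,1\])>6)&(b.min(2)>100)$/m=cv2.blur(a[...,0],(3,3)).astype(int)-cv2.blur(a[...,1],(3,3))>-2/" h.py
python3 - <<'E'
from h import *
a=cv2.imread('pics/w31.png');c=cal('wrist')
o=barline(a,c,.0971,range(5,230,25),lo=290,hi=345); print(o.round(1))
d=o[-1,:2]-o[0,:2]; print('yaw dir',np.degrees(np.arctan2(d[1],d[0])))
E
```

```text
[[493.  286.3  11.1]
 [494.8 294.8  11.3]
 [496.8 303.6  11.2]
 [499.  312.8  11. ]
 [501.  322.5  11.3]
 [503.3 332.7  11.1]
 [505.8 343.3  11. ]
 [508.1 354.5  11.3]
 [510.9 366.2  11.1]]
yaw dir 77.42562865248783
```

```bash
python3 -m handwheel '[[[0.05,-0.3,0.1,0.2],[0.1,-0.6,0,0.3],[0.1,-0.6,0,0.3],[0.1,-0.6,0,0.3],[0.1,-0.6,0,0.3],[0.1,-0.6,0,0.3],[0.1,-0.6,0,0.3],[0.1,-0.6,0,0]]]' >/dev/null
python3 -m handwheel '[[[0.1,-0.5,0,0],[0.05,-0.3,0,0],[0,-0.1,0,0],[0,0,0,0],[0,0,0,0]]]' >/dev/null
python3 -c "
from h import *
st()
a=snap('wrist','w32.png')"
```

```text
t53.05 tcp [547.2 168.5  79.6] app [ 0.015  0.022 -1.   ] jaw 178.5 J [ 36.  18. -24.  -1. -46. -37.] F [ 0.5  0.2 -0.6] M [0.02 0.04 0.02] w 10.9
```

View pics/w32.png

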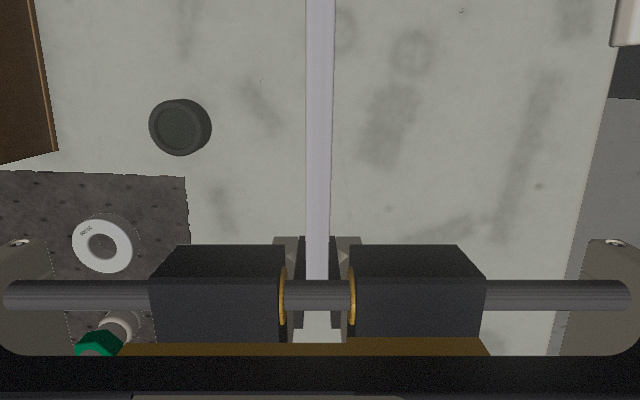

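Run:
```python
from h import *
a=snap('top','t33.png');b=snap('side','s33.png')
A=cv2.resize(a[180:260,220:380],None,fx=4.5,fy=4.5,interpolation=cv2.INTER_CUBIC)
B=cv2.resize(b[150:290,260:380],None,fx=4.2,fy=4.2,interpolation=cv2.INTER_CUBIC)
cv2.imwrite('pics/t33a.png',A);cv2.imwrite('pics/s33a.png',B)
o=barline(cv2.imread('pics/w32.png'),cal('wrist'),.087,range(5,230,25),lo=290,hi=345)
d=o[-1,:2]-o[0,:2]; print(o[:,:2].round(1).tolist(),'dir',np.degrees(np.arctan2(d[1],d[0])))
```

```text
[[543.7, 56.4], [543.9, 65.2], [544.3, 74.4], [544.7, 84.1], [545.2, 94.1], [545.4, 104.6], [545.9, 115.7], [546.2, 127.2], [546.7, 139.4]] dir 87.90106704559827
```

View pics/t33a.png

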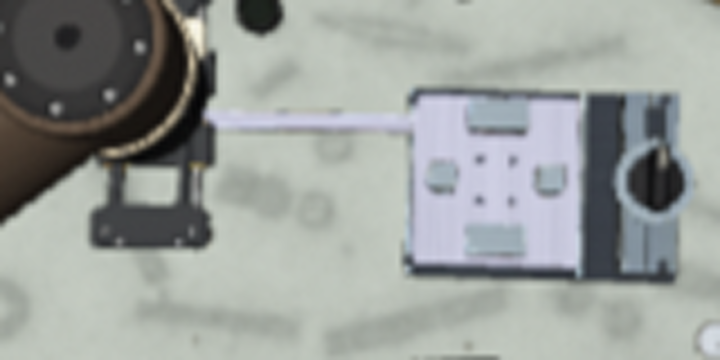

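View pics/s33a.png

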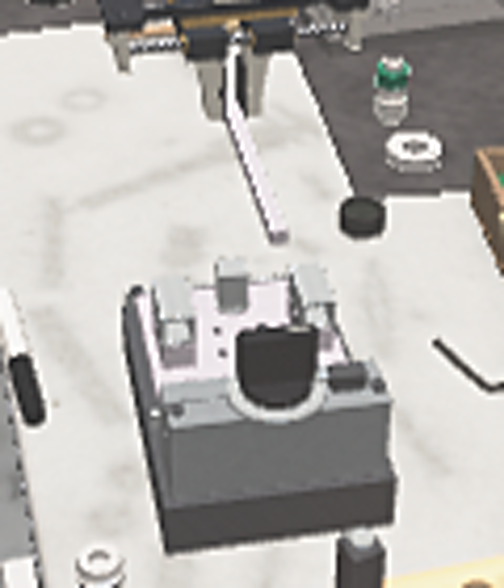

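Run:
```python
from h import *
c=cal('top')
Q=lambda x,y,z:(onplane('top',220+(x+.5)/4.5-.5,180+(y+.5)/4.5-.5,z,c)*1000).round(1)
print('bar',Q(225,118.5,.086),Q(400,122.5,.088)); print('tube+',Q(498,115.5,.089),'tube-',Q(495,240,.089),'bolts',Q(442,176,.08),Q(550,178,.08))
B=lambda x,y,z:(onplane('side',260+(x+.5)/4.2-.5,150+(y+.5)/4.2-.5,z)*1000).round(1)
print('side front top', B(279,238,.088),'tube+ top',B(312,272,.089),'tube- ',B(172,290,.089))
```

```text
bar [548.4 129.5  86. ] [543.4   3.4  88. ]
tube+ [547.2 -67.2  89. ] tube- [457.9 -63.3  89. ] bolts [504.9 -26.2  80. ] [ 502.3 -104.1   80. ]
side front top [537.  -14.7  88. ] tube+ top [547.9 -58.7  89. ] tube-  [455.8 -58.1  89. ]
```

```bash
python3 -m handwheel '[[[0.1,0,-0.05,-0.05],[0.1,-0.1,-0.05,0],[0,-0.2,0,0],[0,-0.2,0,0],[0,-0.1,0,0],[0,0,0,0]]]' >/dev/null
python3 - <<'E'
from h import *
st()
w=snap('wrist','w34.png');a=snap('top','t34.png');b=snap('side','s34.png')
A=cv2.resize(a[180:260,240:380],None,fx=5,fy=5,interpolation=cv2.INTER_CUBIC)
B=cv2.resize(b[180:250,280:360],None,fx=7,fy=7,interpolation=cv2.INTER_CUBIC)
cv2.imwrite('pics/t34a.png',A);cv2.imwrite('pics/s34a.png',B)
o=barline(w,cal('wrist'),.083,range(5,230,25),lo=290,hi=345)
d=o[-1,:2]-o[0,:2]; print(o[[0,-1],:2].round(1).tolist(),'dir',np.degrees(np.arctan2(d[1],d[0])))
E
```

```text
t53.80 tcp [555.9 143.8  75.3] app [ 0.015  0.022 -1.   ] jaw 178.3 J [ 34.  19. -24.  -1. -46. -35.] F [-0.4  0.2 -0.8] M [ 0.06 -0.07  0.04] w 10.8
[[552.2, 32.3], [555.4, 115.1]] dir 87.76309051713935
```

View pics/t34a.png

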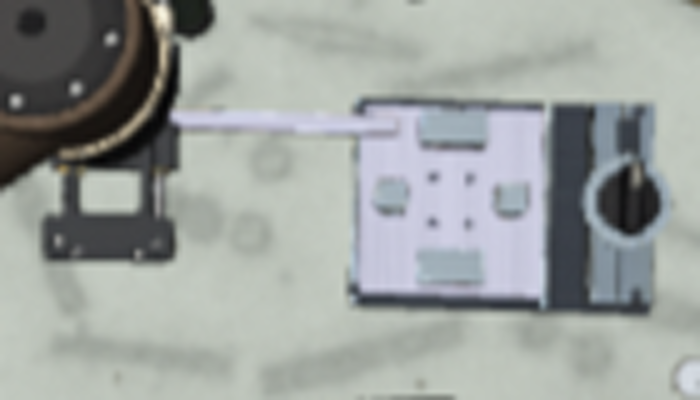

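View pics/s34a.png

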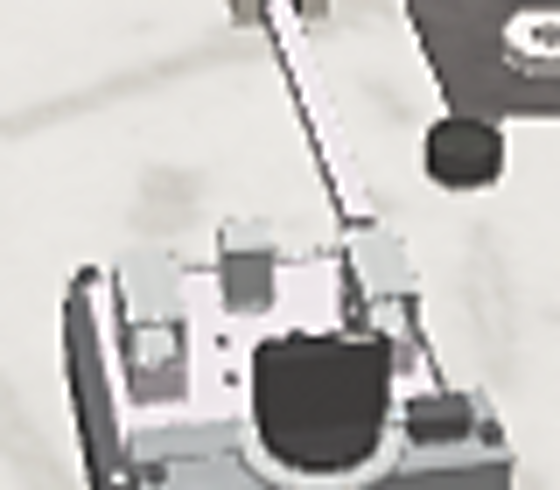

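Run:
```python
from h import *
c=cal('top')
Q=lambda x,y,z:(onplane('top',240+(x+.5)/5-.5,180+(y+.5)/5-.5,z,c)*1000).round(1)
a=cv2.imread('pics/t34.png')
A=cv2.resize(a[190:225,300:345],None,fx=16,fy=16,interpolation=cv2.INTER_CUBIC); cv2.imwrite('pics/t34b.png',A)
print('bar',Q(200,118.5,.083),Q(385,126,.084)); print('tube+',Q(453,128,.089))
B=lambda x,y,z:(onplane('side',280+(x+.5)/7-.5,180+(y+.5)/7-.5,z)*1000).round(1)
print('side front top R/L', B(373,217,.084),B(342,222,.084),'tube top near-front corners',B(402,230,.089),B(348,235,.089))
print(proj('side',[.5485,-.047,.089]),(proj('side',[.5485,-.047,.089])-[280,180])*7)
```

```text
bar [556.9  97.3  83. ] [550.  -22.9  84. ]
tube+ [547.5 -66.9  89. ]
side front top R/L [551.8 -33.7  84. ] [538.9 -34.3  84. ] tube top near-front corners [558.6 -51.6  89. ] [537.1 -50.3  89. ]
[333.0036645  211.94333274] [371.02565151 223.6033292 ]
```

View pics/t34b.png

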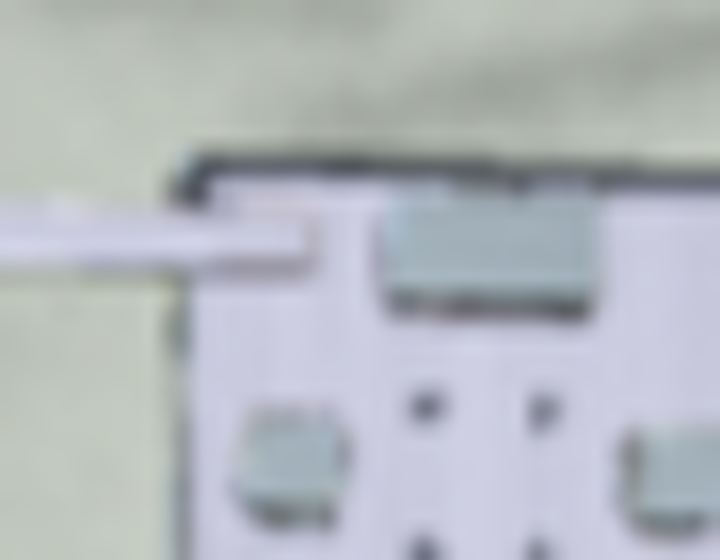

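Run:
```python
from h import *
b=cv2.imread('pics/s34.png')
cv2.imwrite('pics/s34b.png',cv2.resize(b[203:238,318:348],None,fx=16,fy=16,interpolation=cv2.INTER_LANCZOS4))
for n,p in [('frontTL',[.5435,-.0306,.084]),('frontTR',[.5555,-.0306,.084]),('tubeL',[.5375,-.047,.089]),('tubeR',[.5595,-.0475,.089]),('tubeBL',[.5355,-.09,.089]),('tubeBR',[.5575,-.091,.089])]:
    print(n,((proj('side',p)-[318,203])*16).round())
```

```text
frontTL [187. 117.]
frontTR [254. 109.]
tubeL [178. 151.]
tubeR [303. 137.]
tubeBL [232. 299.]
tubeBR [361. 285.]
```

View pics/s34b.png

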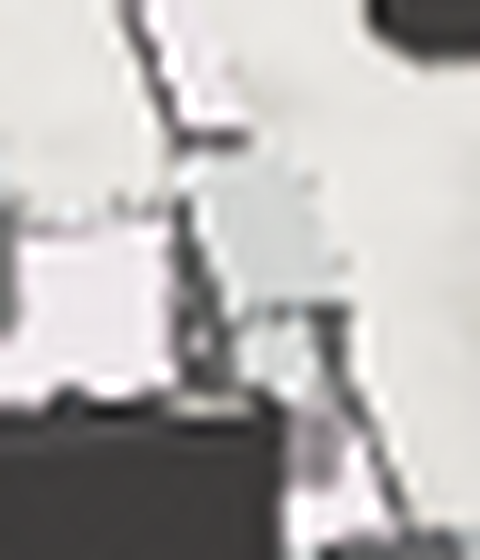

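```bash
python3 -m handwheel '[[[-0.01,-0.15,0,0],[-0.01,-0.15,0,0],[-0.01,-0.15,0,0],[0,0,0,0]]]' >/dev/null
python3 -c "
from h import *
st()"
python3 -m handwheel '[[[-0.01,-0.15,0,0],[-0.01,-0.15,0,0],[-0.01,-0.15,0,0],[0,0,0,0]]]' >/dev/null
python3 -c "
from h import *
st()
w=snap('wrist','w35.png');a=snap('top','t35.png');b=snap('side','s35.png')
A=cv2.resize(a[180:235,270:370],None,fx=7,fy=7,interpolation=cv2.INTER_CUBIC)
cv2.imwrite('pics/t35a.png',A)"
```

```text
t54.35 tcp [554.6 125.6  75.6] app [ 0.016  0.022 -1.   ] jaw 178.4 J [ 32.  18. -24.  -1. -46. -33.] F [ 0.1  0.  -1.7] M [ 0.04  0.   -0.05] w 10.7
t54.75 tcp [553.3 105.8  75.6] app [ 0.016  0.022 -1.   ] jaw 178.4 J [ 30.  18. -25.  -1. -46. -31.] F [-0.1 -0.8 -1.1] M [0.07 0.08 0.02] w 11.3
```

View pics/t35a.png

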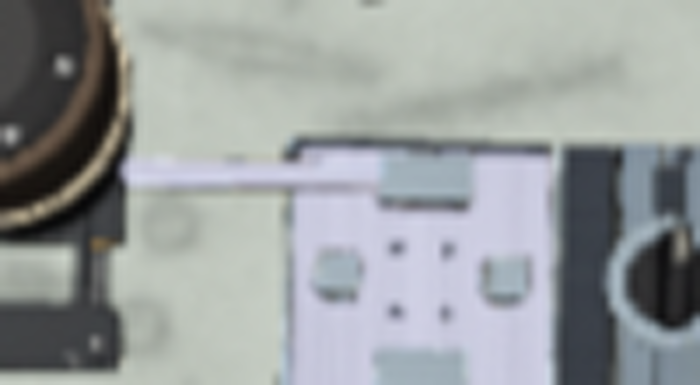

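View pics/w35.png

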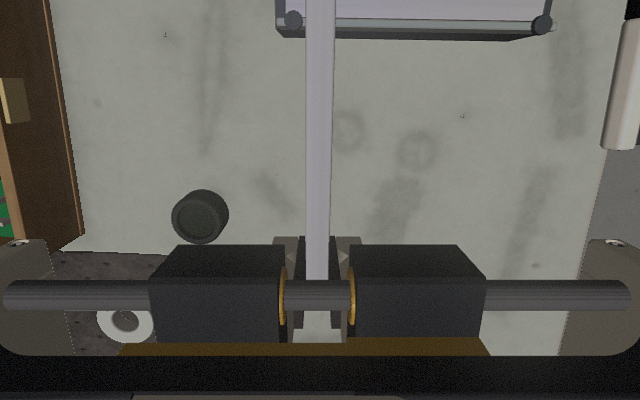

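```bash
python3 -m handwheel '[[[-0.005,-0.2,0,0],[-0.005,-0.2,0,0],[-0.005,-0.2,0,0],[-0.005,-0.2,0,0],[0,0,0,0]]]' >/dev/null
python3 -c "
from h import *
st()"
python3 -m handwheel '[[[-0.008,-0.2,0,0],[-0.008,-0.2,0,0],[-0.008,-0.2,0,0],[-0.008,-0.1,0,0],[0,0,0,0]]]' >/dev/null
python3 -c "
from h import *
st()
w=snap('wrist','w36.png')"
```

```text
t55.40 tcp [552.6  72.1  75.6] app [ 0.016  0.022 -1.   ] jaw 178.5 J [ 27.  17. -26.  -1. -45. -28.] F [ 0.8  0.4 -0.7] M [ 0.09  0.02 -0.04] w 10.7
t55.90 tcp [551.1  41.1  75.7] app [ 0.016  0.022 -1.   ] jaw 178.4 J [ 24.  17. -26.  -1. -45. -25.] F [ 0.3 -0.  -0.8] M [ 0.04  0.05 -0.06] w 11.4
```

View pics/w36.png

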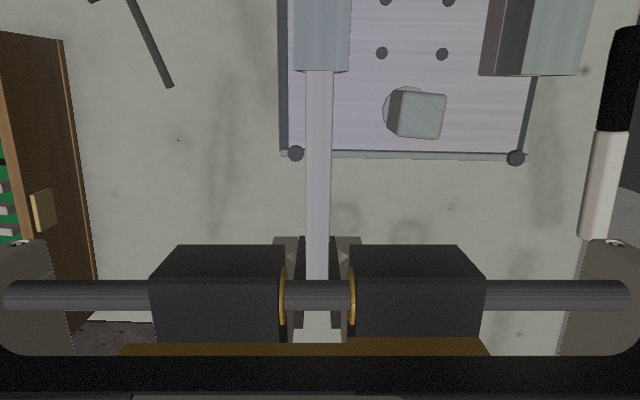

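```bash
python3 -m handwheel '[[[-0.025,-0.15,0,0],[-0.01,-0.15,0,0],[-0.008,-0.15,0,0],[0,0,0,0]]]' >/dev/null
python3 -c "
from h import *
st()"
python3 -m handwheel '[[[-0.008,-0.15,0,0],[-0.008,-0.15,0,0],[0,0,0,0]]]' >/dev/null
python3 -c "
from h import *
st()
w=snap('wrist','w37.png')"
```

```text
t56.35 tcp [549.4  22.3  75.7] app [ 0.016  0.022 -1.   ] jaw 178.5 J [ 22.  17. -27.  -1. -45. -23.] F [-0.8  0.2  0.6] M [0.05 0.01 0.  ] w 11.0
t56.65 tcp [548.7   9.2  75.7] app [ 0.016  0.022 -1.   ] jaw 178.5 J [ 21.  17. -27.  -1. -45. -21.] F [-0.2  0.2 -0.4] M [ 0.08  0.   -0.01] w 10.6
```

View pics/w37.png

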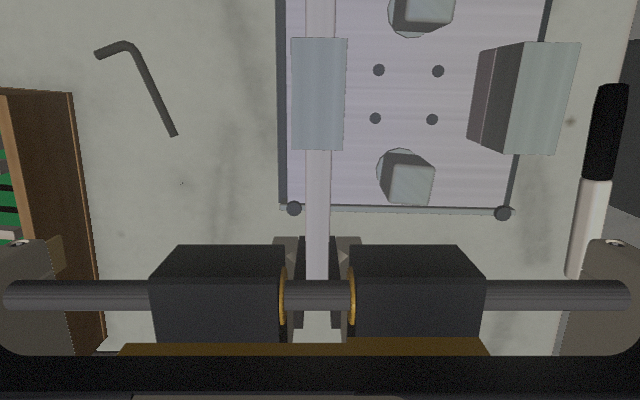

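```bash
python3 -m handwheel '[[[-0.005,-0.1,0,0],[-0.005,-0.1,0,0],[0,0,0,0]]]' >/dev/null
python3 -c "
from h import *
st()"
python3 -m handwheel '[[[0,-0.08,0,0],[0,-0.08,0,0],[0,0,0,0]]]' >/dev/null
python3 -c "
from h import *
st()"
```

```text
t57.00 tcp [548.4   1.   75.7] app [ 0.016  0.022 -1.   ] jaw 178.5 J [ 20.  17. -27.  -1. -45. -21.] F [-0.   0.2 -1.1] M [-0.    0.01  0.02] w 11.1
t57.30 tcp [551.5  -0.6  76.5] app [ 0.024  0.03  -0.999] jaw 178.5 J [ 19.  17. -26.  -2. -45. -20.] F [-0.6 -1.2 -0.9] M [-0.19  0.39 -0.15] w 10.9
```

```bash
python3 -m handwheel '[[[-0.06,0.02,0,0],[0,0,0,0],[0,0,0,0]]]' >/dev/null
python3 -c "
from h import *
st()"
python3 -m handwheel '[[[-0.01,-0.08,0,0],[-0.01,-0.08,0,0]]]' >/dev/null
python3 -c "
from h import *
st()
w=snap('wrist','w38.png')"
```

```text
t57.60 tcp [548.7   0.   76.5] app [ 0.023  0.029 -0.999] jaw 178.5 J [ 20.  16. -27.  -2. -45. -20.] F [ 1.   0.1 -1. ] M [ 0.06  0.01 -0.01] w 10.8
t57.80 tcp [551.   -1.5  77.2] app [ 0.03   0.037 -0.999] jaw 178.4 J [ 19.  16. -27.  -2. -45. -19.] F [-0.4 24.2 -1.1] M [9.   0.02 0.09] w 11.2
```

View pics/w38.png

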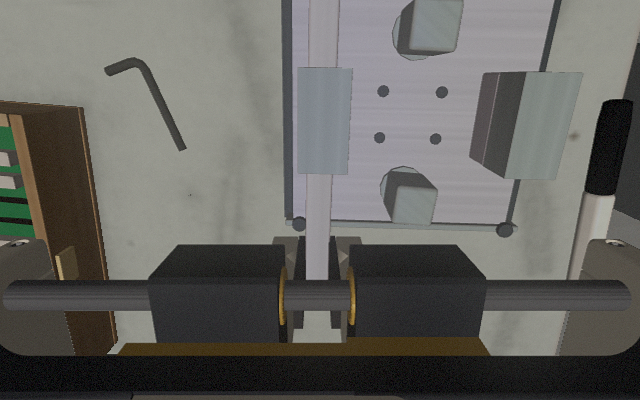

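```bash
python3 -m handwheel '[[[0,0,0,0],[0,0,0,0],[0,0,0,0],[0,0,0,0]]]' 30 >/dev/null
python3 -c "
from h import *
st()"
python3 -m handwheel '[[[0,0,0.3,0],[0,0,0.4,0],[0,0,0.5,0],[0,0,0.5,0],[0,0,0.5,0],[0,0,0.5,0],[0,0,0,0]]]' 30 >/dev/null
python3 -c "
from h import *
st()
w=snap('wrist','w39.png');a=snap('top','t39.png');b=snap('side','s39.png')
A=cv2.resize(a[180:250,290:380],None,fx=5,fy=5,interpolation=cv2.INTER_CUBIC);B=cv2.resize(b[180:280,280:360],None,fx=5,fy=5,interpolation=cv2.INTER_CUBIC)
cv2.imwrite('pics/t39a.png',A);cv2.imwrite('pics/s39a.png',B)"
```

```text
t58.25 tcp [551.8  -1.3  77.8] app [ 0.032  0.038 -0.999] jaw 178.5 J [ 19.  16. -27.  -2. -45. -19.] F [ 0.1 -0.1 -0.9] M [-0.07  0.03  0.08] w 29.1
t58.95 tcp [550.5  -4.3 194.6] app [ 0.032  0.035 -0.999] jaw 178.4 J [ 19.   9. -19.  -1. -60. -20.] F [-0.4 -0.4  0. ] M [-0.05 -0.02 -0.07] w 30.1
```

View pics/w39.png

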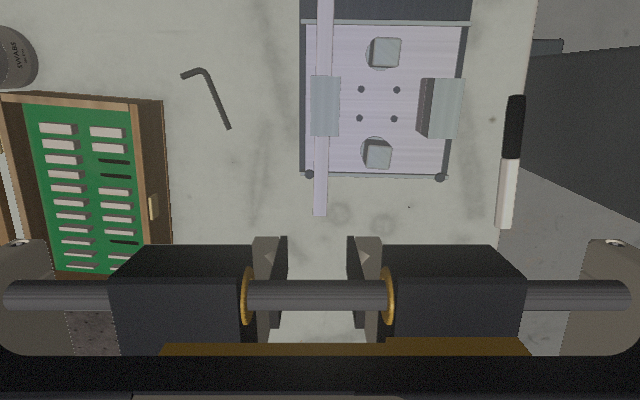

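View pics/t39a.png

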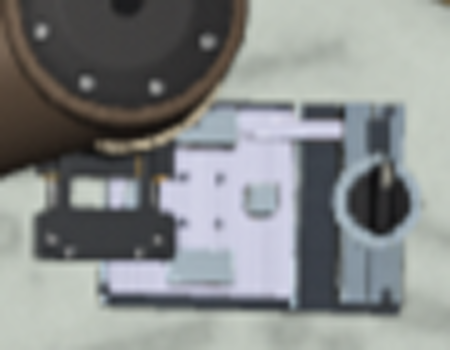

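View pics/s39a.png

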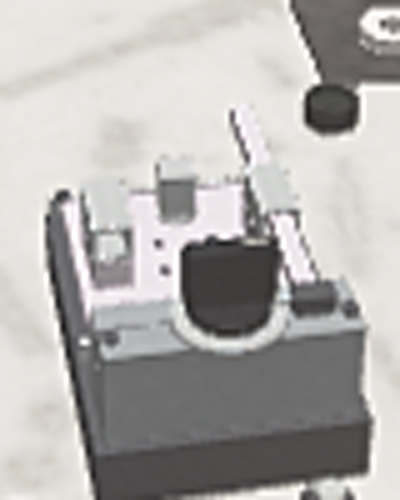

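Run:
```python
from h import *
w=cv2.imread('pics/w39.png'); c=cal('wrist')
cv2.imwrite('pics/w39a.png',cv2.resize(w[0:225,290:480],None,fx=3.4,fy=2.6,interpolation=cv2.INTER_CUBIC))
y=np.array([.046,.9989]);x=np.array([.9989,-.046])
for n,u,v,z in [('bar rear',320,216,.084),('tube rear',324,136,.089),('tube front',325.5,76,.089),('bolt0',378,156,.08),('bolt1',386,53,.08)]:
    q=onplane('wrist',u,v,z,c)*1000; p=q[:2]-[500,-67.3]; print(n,q.round(1),'fx %.1f fy %.1f'%(p@x,p@y))
```

```text
bar rear [549.8  19.5  84. ] fx 45.8 fy 89.0
tube rear [545.1 -48.1  89. ] fx 44.1 fy 21.3
tube front [543.1 -90.9  89. ] fx 44.1 fy -21.6
bolt0 [502.5 -29.7  80. ] fx 0.8 fy 37.7
bolt1 [ 499.2 -105.4   80. ] fx 0.9 fy -38.1
```

View pics/w39a.png

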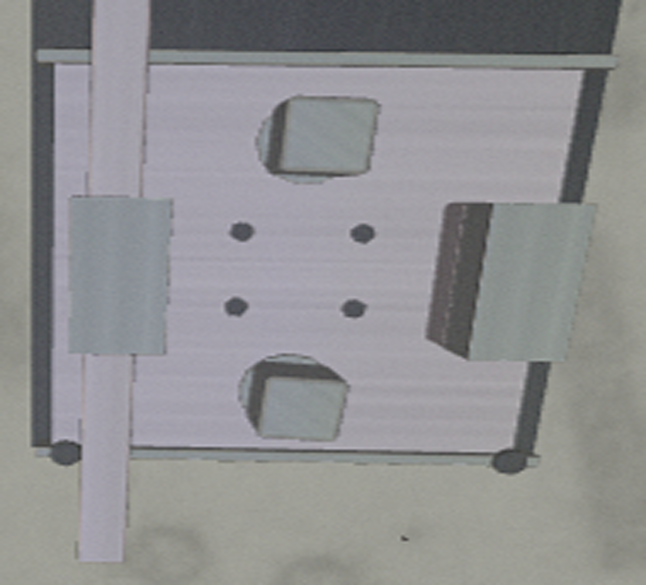

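Run:
```python
from h import *
w=cv2.imread('pics/w39.png'); c=cal('wrist')
g=cv2.GaussianBlur(w,(3,3),0).astype(int)
y=np.array([.046,.9989]);x=np.array([.9989,-.046])
for v in (40,65,145,160):
    print(v,'L',g[v,294:314,1].tolist(),'R',g[v,430:475,1].tolist())
```

```text
40 L [158, 157, 157, 159, 147, 113, 87, 81, 82, 83, 81, 97, 137, 159, 160, 159, 159, 159, 160, 159] R [159, 159, 159, 159, 158, 159, 159, 159, 159, 158, 159, 159, 159, 159, 159, 159, 159, 158, 159, 159, 159, 159, 159, 159, 159, 159, 158, 158, 156, 134, 98, 76, 73, 73, 73, 75, 90, 119, 137, 140, 140, 139, 138, 137, 137]
65 L [156, 156, 156, 158, 146, 112, 86, 82, 84, 83, 84, 106, 142, 160, 161, 160, 161, 161, 161, 161] R [161, 161, 162, 161, 161, 161, 162, 162, 162, 162, 162, 162, 161, 161, 161, 162, 162, 161, 160, 161, 162, 162, 162, 162, 162, 149, 112, 83, 76, 77, 76, 75, 92, 131, 154, 157, 156, 156, 156, 155, 156, 156, 156, 155, 155]
145 L [149, 150, 150, 152, 142, 112, 89, 84, 84, 83, 96, 129, 156, 163, 162, 162, 161, 162, 163, 160] R [159, 159, 159, 160, 160, 159, 158, 159, 160, 160, 159, 158, 160, 155, 130, 98, 84, 82, 81, 80, 95, 129, 150, 151, 149, 147, 146, 145, 144, 144, 144, 144, 144, 144, 144, 144, 143, 143, 144, 144, 143, 143, 143, 143, 144]
160 L [157, 157, 157, 158, 147, 115, 89, 85, 87, 84, 95, 129, 155, 163, 163, 163, 162, 162, 161, 159] R [157, 157, 157, 158, 158, 158, 158, 158, 158, 158, 158, 149, 121, 93, 82, 83, 84, 85, 103, 137, 154, 153, 152, 151, 151, 151, 150, 146, 143, 142, 141, 141, 142, 143, 143, 140, 139, 139, 139, 139, 141, 142, 142, 142, 141]
```

Run:
```python
from h import *
c=cal('wrist')
x=np.array([.9989,-.046])
# crossings: L outer (base edge z38), L inner (carriage z48), R inner, R outer
for v,a,b,d,e in [(40,299.0,305.7,459.5,466.7),(65,299,305.4,455.8,462.7),(145,299,304.9,444.4,450.8),(160,299.1,304.9,442.2,448.6)]:
    f=lambda u,z:(onplane('wrist',u,v,z,c)[:2]*1000-[500,-67.3])@x
    A,B,D,E=f(a,.038),f(b,.048),f(d,.048),f(e,.038)
    print(v,np.round([A,B,D,E],1),'car-base centre %.2f'%((B+D)/2-(A+E)/2),'widths',np.round([A-E,B-D],1))
```

```text
40 [ 67.   60.8 -61.6 -71.1] car-base centre 1.63 widths [138.  122.5]
65 [ 67.   60.9 -61.6 -70.9] car-base centre 1.63 widths [137.8 122.5]
145 [ 66.9  60.9 -61.6 -70.9] car-base centre 1.65 widths [137.8 122.6]
160 [ 66.8  60.8 -61.6 -71. ] car-base centre 1.70 widths [137.8 122.4]
```

```bash
python3 -m handwheel '[[[-0.3,0.2,0.1,0],[-0.4,0.2,0.1,0],[-0.4,0.1,0.1,0],[-0.2,0,0,0],[0,0,0,0],[0,0,0,0]]]' >/dev/null
python3 - <<'E'
from h import *
st()
w=snap('wrist','w40.png'); c=cal('wrist'); print(c[1][:3,3])
g=cv2.GaussianBlur(w,(3,3),0)[...,1].astype(float)
x=np.array([.9989,-.046])
f=lambda u,v,z:(onplane('wrist',u,v,z,c)[:2]*1000-[500,-67.3])@x
def cross(v,u0,u1,lev,rise):
    for u in (range(u0,u1)):
        a,b=g[v,u],g[v,u+1]
        if (rise and a<lev<=b) or (not rise and a>=lev>b): return u+(lev-a)/(b-a)
for v in range(20,240,12):
    o=onplane('wrist',320,v,.048,c)[1]*1000
    uL=proj('wrist',[.5+.07+.046*(o+67)/1000,o/1000,.038])[0]; uR=proj('wrist',[.5-.07+.046*(o+67)/1000,o/1000,.038])[0]
    try:
        a=cross(v,int(uL)-8,int(uL)+12,118,False); b=cross(v,int(a)+2,int(a)+14,118,True)
        d=cross(v,int(uR)-18,int(uR)+8,118,False); e=cross(v,int(d)+2,int(d)+14,112,True)
        A,B,D,E=f(a,v,.038),f(b,v,.048),f(d,v,.048),f(e,v,.038)
        print(v,round(o),np.round([A,B,D,E],1),'off %.2f'%((B+D)/2-(A+E)/2))
    except Exception as ex: print(v,round(o),'x')
E
```

```text
t59.70 tcp [489.3  16.8 200.7] app [ 0.021  0.033 -0.999] jaw 178.4 J [ 24.   3. -25.  -1. -60. -25.] F [0.3 0.5 0.5] M [-0.02  0.04  0.08] w 29.9
[ 0.48463437 -0.06908845  0.3551359 ]
20 -113 [ 69.9  63.8 -60.3 -69.3] off 1.50
32 -104 [ 70.   63.9 -60.3 -69.2] off 1.44
44 -95 [ 70.   63.9 -60.3 -69.1] off 1.28
56 -86 x
68 -77 x
80 -67 x
92 -57 x
104 -47 x
116 -37 [ 70.1  63.8 -60.4 -69. ] off 1.13
128 -26 [ 69.9  63.6 -60.3 -69. ] off 1.24
140 -15 [ 69.9  63.9 -60.3 -69. ] off 1.34
152 -4 x
164 7 x
176 19 x
188 31 x
200 43 x
212 55 x
224 68 x
236 81 x
```

View pics/w40.png

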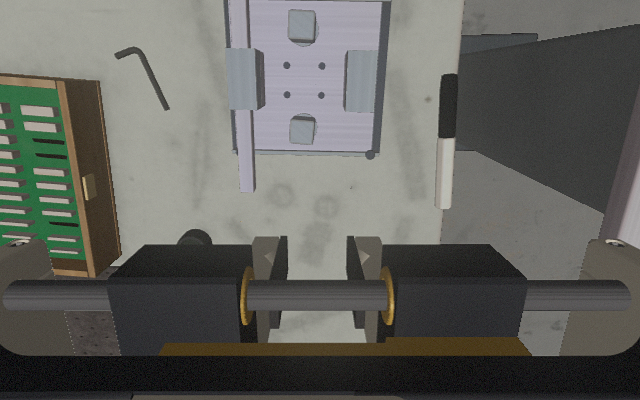

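Run:
```python
from h import *
c=cal('wrist');w=cv2.imread('pics/w40.png')
print(w[70,335:390,1].tolist()); print(w[70,220:275,1].tolist())
for n,u,v in [('t- R',379,80),('t- L',347.5,80)]:
    print(n,(onplane('wrist',u,v,.089,c)*1000).round(1))
cv2.imwrite('pics/w40a.png',cv2.resize(w[0:200,215:395],None,fx=3.6,fy=2.9,interpolation=cv2.INTER_CUBIC))
```

```text
[165, 163, 165, 161, 163, 163, 164, 163, 169, 111, 84, 78, 156, 153, 148, 147, 147, 146, 148, 151, 146, 149, 151, 152, 150, 152, 149, 148, 144, 146, 146, 145, 149, 148, 151, 151, 152, 152, 150, 151, 151, 131, 95, 86, 80, 85, 86, 88, 84, 86, 80, 143, 148, 149, 150]
[144, 145, 145, 148, 150, 149, 144, 144, 145, 148, 148, 146, 146, 149, 145, 149, 148, 151, 148, 148, 148, 149, 145, 148, 146, 147, 147, 151, 151, 156, 154, 153, 149, 147, 155, 116, 82, 76, 76, 82, 91, 86, 82, 79, 141, 162, 163, 166, 163, 163, 164, 163, 164, 163, 162]
t- R [443.6 -66.   89. ]
t- L [467.  -66.7  89. ]
```

View pics/w40a.png

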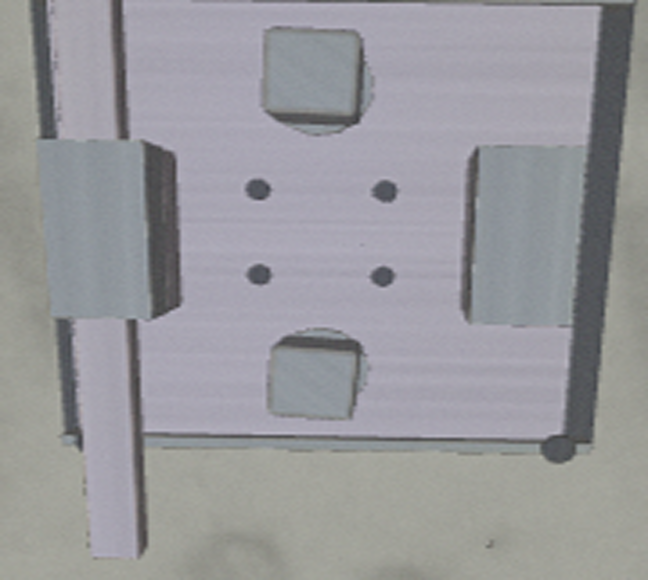

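```bash
python3 -m handwheel '[[[-0.2,-0.5,0,-0.1],[-0.2,-0.5,0,-0.1],[-0.2,-0.5,-0.2,0],[-0.2,-0.5,-0.4,0],[0,0,-0.4,0],[0,0,-0.4,0],[0,0,-0.4,0],[0,0,0,0]]]' 44 15 >/dev/null
python3 - <<'E'
from h import *
st()
w=snap('wrist','w41.png')
E
```

```text
t60.55 tcp [459.4 -67.3 125.3] app [ 0.021  0.031 -0.999] jaw 177.2 J [ 15.   6. -33.  -2. -50. -16.] F [ 0.3 -0.8 -0.1] M [-0.07  0.03  0.03] w 44.2
```

View pics/w41.png

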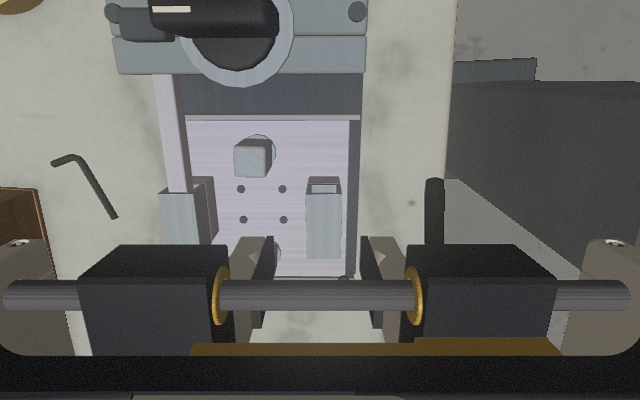

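```bash
python3 - <<'E'
from h import *
c=cal('wrist')
for u,v in [(307,225),(339,225),(323,195),(322,257)]: print((onplane('wrist',u,v,.089,c)*1000).round(1))
E
python3 -m handwheel '[[[-0.05,0.02,-0.3,0],[0,0,-0.3,0],[0,0,-0.3,0],[0,0,-0.3,0],[0,0,0,0]]]' 44 15 >/dev/null
python3 -c "
from h import *
st()"
```

```text
[467.7 -66.9  89. ]
[447.8 -66.2  89. ]
[456.9 -86.2  89. ]
[459.3 -44.1  89. ]
t61.10 tcp [463.1 -66.   81.4] app [ 0.029  0.031 -0.999] jaw 177.3 J [ 15.   9. -36.  -2. -43. -16.] F [ 0.1 -0.5  1.1] M [-0.01  0.02  0.02] w 43.6
```

```bash
python3 -m handwheel '[[[-0.1,0,0,0],[-0.02,0,0,0],[0,0,-0.15,0],[0,0,-0.15,0],[0,0,-0.1,0],[0,0,0,0]]]' 44 15 >/dev/null
python3 -c "
from h import *
st()"
```

```text
t61.70 tcp [460.3 -65.7  67.5] app [ 0.034  0.032 -0.999] jaw 177.3 J [ 15.  10. -38.  -2. -40. -16.] F [0.3 0.5 0.3] M [-0.09  0.11 -0.01] w 43.9
```

```bash
python3 -m handwheel '[[[-0.08,0,0,0],[0,0,0,0],[0,0,0,0]]]' 44 10 >/dev/null
python3 -c "
from h import *
st()"
python3 -m handwheel '[[[0,0,0,0],[0,0,0,0],[0,0,0,0],[0,0,0,0],[0,0,0,0],[0,0,0,0]]]' 18 10 >/dev/null
python3 -c "
from h import *
st()
snap('wrist','w42.png')"
```

```text
t62.00 tcp [456.7 -65.7  67.3] app [ 0.033  0.032 -0.999] jaw 177.3 J [ 15.  10. -38.  -2. -40. -16.] F [-0.1 -0.9 -0.5] M [-0.02  0.07 -0.01] w 44.2
t62.60 tcp [456.6 -65.7  67.5] app [ 0.033  0.032 -0.999] jaw 177.3 J [ 15.  10. -38.  -2. -40. -16.] F [-0.5 -0.1  0.1] M [ 0.01  0.3  -0.03] w 22.3
```

View pics/w42.png

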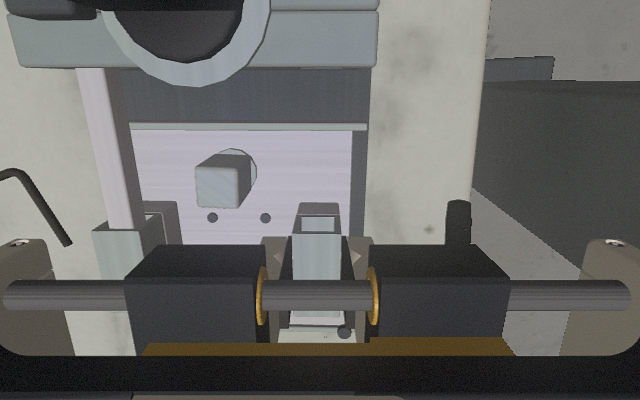

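```bash
python3 -m handwheel '[[[0,0,0,0],[0,0,0,0],[0,0,0,0],[0,0,0,0],[0,0,0.3,0],[0,0,0.6,0],[0.2,0.4,0.7,0],[0.3,0.5,0.7,0]]]' 44 >/dev/null
python3 -m handwheel '[[[0.3,0.5,0.7,0],[0.2,0.5,0.2,0],[0,0.1,0,0],[0,0,0,0],[0,0,0,0]]]' 44 >/dev/null
cat >> h.py <<'E'
def gaps(w,c):
    g=cv2.GaussianBlur(w,(3,3),0)[...,1].astype(float)
    x=np.array([.9989,-.046])
    f=lambda u,v,z:(onplane('wrist',u,v,z,c)[:2]*1000-[500,-67.3])@x
    def cross(v,u0,u1,lev,rise):
        for u in (range(u0,u1)):
            a,b=g[v,u],g[v,u+1]
            if (rise and a<lev<=b) or (not rise and a>=lev>b): return u+(lev-a)/(b-a)
    for v in range(4,240,8):
        o=onplane('wrist',320,v,.048,c)[1]*1000
        uL=proj('wrist',[.5+.07+.046*(o+67)/1000,o/1000,.038],c)[0]; uR=proj('wrist',[.5-.07+.046*(o+67)/1000,o/1000,.038],c)[0]
        try:
            a=cross(v,int(uL)-8,int(uL)+12,118,False); b=cross(v,int(a)+2,int(a)+14,118,True)
            d=cross(v,int(uR)-18,int(uR)+8,118,False); e=cross(v,int(d)+2,int(d)+14,112,True)
            A,B,D,E=f(a,v,.038),f(b,v,.048),f(d,v,.048),f(e,v,.038)
            print(v,round(o),np.round([A,B,D,E],1),'off %.2f'%((B+D)/2-(A+E)/2))
        except Exception as ex: pass
E
python3 - <<'E'
from h import *
st(); w=snap('wrist','w43.png'); c=cal('wrist'); gaps(w,c)
E
```

```text
t63.95 tcp [495.3  16.1 199.7] app [ 0.03   0.032 -0.999] jaw 177.3 J [ 24.   4. -25.  -1. -60. -26.] F [-0.5 -0.6  0.2] M [-0.08  0.11  0.02] w 44.2
4 -126 [ 69.7  63.7 -60.2 -69.6] off 1.71
12 -120 [ 69.7  63.7 -60.3 -69.7] off 1.75
20 -114 [ 69.8  63.6 -60.3 -69.5] off 1.55
28 -108 [ 69.7  63.7 -60.3 -69.6] off 1.62
36 -102 [ 69.6  63.6 -60.3 -69.5] off 1.56
44 -96 [ 69.7  63.7 -60.3 -69.3] off 1.48
116 -38 [ 69.9  63.7 -60.3 -69.6] off 1.51
124 -31 [ 69.8  63.5 -60.4 -69.4] off 1.40
132 -24 [ 69.6  63.6 -60.4 -69.5] off 1.54
140 -16 [ 69.5  63.6 -60.4 -69.4] off 1.51
148 -9 [ 69.6  63.8 -60.4 -69.3] off 1.58
156 -2 [ 66.6  62.6 -55.3 -65.5] off 3.03
```

View pics/w43.png

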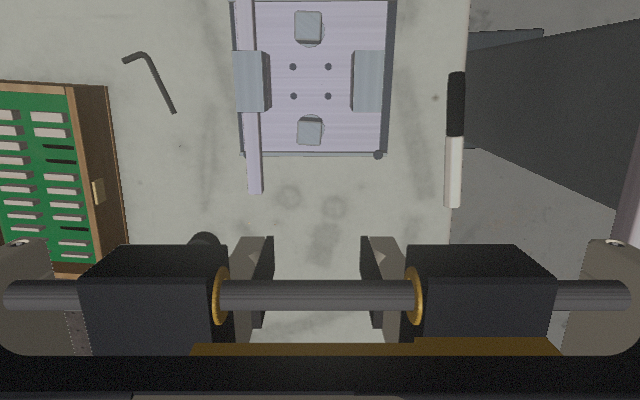

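```bash
python3 -m handwheel '[[[-0.2,-0.5,0,0],[-0.3,-0.5,0,0],[-0.2,-0.5,-0.2,0],[-0.2,-0.5,-0.4,0],[0,0,-0.4,0],[0,0,-0.4,0],[0,0,-0.4,0],[0,0,0,0]]]' 44 10 >/dev/null
python3 -c "
from h import *
st()"
```

```text
t64.80 tcp [450.8 -73.1 120.4] app [ 0.021  0.03  -0.999] jaw 176.9 J [ 14.   5. -34.  -2. -49. -16.] F [-1.3  0.5  0.2] M [-0.02  0.04  0.  ] w 44.1
```

```bash
python3 -m handwheel '[[[0.05,0.1,-0.2,0],[0.02,0.06,-0.2,0],[0,0,-0.2,0],[0,0,-0.2,0],[0,0,-0.2,0],[0,0,-0.2,0],[0,0,0,0]]]' 44 10 >/dev/null
python3 -c "
from h import *
st()"
```

```text
t65.50 tcp [454.1 -66.6  69.4] app [ 0.022  0.029 -0.999] jaw 176.9 J [ 15.  10. -38.  -2. -41. -17.] F [-0.8  0.4  0.7] M [ 0.02  0.04 -0.02] w 44.0
```

```bash
python3 -m handwheel '[[[0.02,0,0,0],[0,0,0,0]]]' 44 10 >/dev/null
python3 -c "
from h import *
st()"
python3 -m handwheel '[[[0,0,0,0],[0,0,0,0],[0,0,0,0],[0,0,0,0],[0,0,0,0],[0,0,0,0]]]' 18 12 >/dev/null
python3 -c "
from h import *
st()"
```

```text
t65.70 tcp [455.  -66.6  69.3] app [ 0.022  0.029 -0.999] jaw 176.9 J [ 15.  10. -38.  -2. -41. -17.] F [ 0.   0.4 -0.5] M [-0.04  0.08  0.  ] w 44.0
t66.30 tcp [456.2 -66.5  70.3] app [ 0.024  0.029 -0.999] jaw 176.9 J [ 15.  10. -38.  -2. -41. -17.] F [ 1.4  0.4 -2.1] M [-0.07 -0.21  0.06] w 22.0
```

```bash
python3 -m handwheel '[[[-0.06,0,0,0],[0,0,0,0]]]' 18 20 >/dev/null
python3 -c "
from h import *
st()"
python3 -m handwheel '[[[-0.04,0,0,0],[0,0,0,0]]]' 18 20 >/dev/null
python3 -c "
from h import *
st()"
```

```text
t66.50 tcp [454.3 -66.5  70.2] app [ 0.025  0.029 -0.999] jaw 176.9 J [ 15.   9. -38.  -2. -41. -17.] F [-2.   0.5  1. ] M [0.33 0.77 0.1 ] w 22.4
t66.70 tcp [453.1 -66.4  70.2] app [ 0.026  0.029 -0.999] jaw 176.9 J [ 15.   9. -38.  -2. -41. -17.] F [ 0.9  0.5 -1. ] M [0.05 0.19 0.07] w 22.1
```

```bash
python3 -m handwheel '[[[0.05,0,0,0],[0,0,0,0],[0,0,0,0]]]' 18 20 >/dev/null
python3 -c "
from h import *
st()"
```

```text
t67.00 tcp [453.8 -66.4  70.2] app [ 0.024  0.029 -0.999] jaw 176.9 J [ 15.   9. -38.  -2. -41. -17.] F [ 2.3 -0.4 -2.6] M [-0.18 -0.19  0.05] w 22.0
```

```bash
python3 -m handwheel '[[[0.03,0,0,0],[0,0,0,0],[0,0,0,0]]]' 18 20 >/dev/null
python3 -c "
from h import *
st()"
python3 -m handwheel '[[[0,0,0,0],[0,0,0,0],[0,0,0,0],[0,0,0,0],[0,0,0.3,0],[0,0,0.6,0],[0.2,0.4,0.7,0],[0.3,0.5,0.7,0]]]' 44 >/dev/null
python3 -m handwheel '[[[0.3,0.5,0.7,0],[0.2,0.5,0.2,0],[0.05,0.1,0,0],[0,0,0,0],[0,0,0,0]]]' 44 >/dev/null
python3 - <<'E'
from h import *
st(); w=snap('wrist','w44.png'); c=cal('wrist'); gaps(w,c)
E
```

```text
t67.30 tcp [454.  -66.4  70.2] app [ 0.022  0.029 -0.999] jaw 176.9 J [ 15.   9. -38.  -2. -41. -17.] F [ 0.3 -0.9 -0.2] M [0.03 0.1  0.1 ] w 21.8
t68.60 tcp [494.6  15.1 202.5] app [ 0.019  0.03  -0.999] jaw 176.8 J [ 24.   4. -24.  -1. -61. -26.] F [ 0.6  0.2 -0.3] M [-0.06  0.07 -0.  ] w 43.8
12 -122 [ 69.7  61.1 -62.7 -69.5] off -0.91
20 -116 [ 69.8  61.3 -62.8 -69.6] off -0.82
28 -110 [ 69.7  61.1 -62.7 -69.5] off -0.85
36 -104 [ 69.7  61.1 -62.8 -69.4] off -1.01
44 -98 [ 69.8  61.3 -62.8 -69.5] off -0.94
52 -91 [ 69.7  61.1 -63.  -69.4] off -1.14
60 -85 [ 69.8  65.  -63.  -69.5] off 0.79
68 -79 [ 69.9  65.1 -63.3 -69.4] off 0.63
76 -72 [ 69.9  65.1 -63.  -69.6] off 0.97
84 -66 [ 69.9  65.  -63.1 -69.6] off 0.78
92 -59 [ 69.9  65.  -63.1 -69.4] off 0.73
100 -52 [ 69.9  65.1 -63.1 -69.4] off 0.77
108 -46 [ 70.   65.  -63.4 -69.4] off 0.56
116 -39 [ 69.8  61.1 -62.8 -69.5] off -1.04
124 -32 [ 69.9  61.3 -62.8 -69.3] off -1.06
132 -24 [ 69.6  61.2 -62.9 -69.4] off -0.96
140 -17 [ 69.7  61.2 -62.8 -69.4] off -0.92
148 -10 [ 69.7  61.2 -62.9 -69.4] off -0.98
156 -2 [ 67.1  59.6 -55.4 -65.4] off 1.25
```

```bash
python3 -m handwheel '[[[-0.2,-0.45,0,0],[-0.25,-0.5,0,0],[-0.2,-0.5,-0.2,0],[-0.2,-0.4,-0.4,0],[0,0,-0.4,0],[0,0,-0.4,0],[0,0,-0.4,0],[0,0,0,0]]]' 44 10 >/dev/null
python3 -c "
from h import *
st()"
```

```text
t69.45 tcp [452.  -67.9 123.1] app [ 0.01   0.027 -1.   ] jaw 176.4 J [ 15.   5. -34.  -2. -50. -18.] F [-0.9  0.3  0.8] M [-0.05  0.02  0.01] w 44.2
```

```bash
python3 -m handwheel '[[[0.03,0.02,-0.2,0.2],[0.01,0.01,-0.2,0],[0,0,-0.2,0],[0,0,-0.2,0],[0,0,-0.2,0],[0,0,-0.2,0],[0,0,-0.06,0],[0,0,0,0]]]' 44 10 >/dev/null
python3 -c "
from h import *
st()"
```

```text
t70.25 tcp [453.9 -67.3  69.4] app [ 0.01   0.027 -1.   ] jaw 177.4 J [ 15.  10. -37.  -2. -42. -16.] F [-0.4  0.5 -0.7] M [-0.04 -0.01  0.02] w 43.8
```

```bash
python3 -m handwheel '[[[0.025,0,0,0],[0,0,0,0]]]' 44 10 >/dev/null
python3 -c "
from h import *
st()"
python3 -m handwheel '[[[0,0,0,0],[0,0,0,0],[0,0,0,0],[0,0,0,0],[0,0,0,0],[0,0,0,0]]]' 18 12 >/dev/null
python3 -c "
from h import *
st()"
```

```text
t70.45 tcp [455.3 -67.2  69.6] app [ 0.01   0.027 -1.   ] jaw 177.5 J [ 15.  10. -37.  -2. -42. -16.] F [-1.1  0.5  0.5] M [ 0.01 -0.01 -0.01] w 44.0
t71.05 tcp [454.8 -67.1  70.2] app [ 0.01   0.027 -1.   ] jaw 177.4 J [ 15.  10. -37.  -2. -42. -16.] F [-0.5  0.8 -0.3] M [ 0.14  0.32 -0.04] w 21.8
```

```bash
python3 -m handwheel '[[[0,0,0,0],[0,0,0,0],[0,0,0,0],[0,0,0,0],[0,0,0.3,0],[0,0,0.6,0],[0.2,0.4,0.7,0],[0.3,0.5,0.7,0]]]' 44 >/dev/null
python3 -m handwheel '[[[0.3,0.5,0.7,0],[0.2,0.5,0.2,0],[0.05,0.1,0,0],[0,0,0,0],[0,0,0,0]]]' 44 >/dev/null
python3 - <<'E'
from h import *
st(); w=snap('wrist','w45.png'); c=cal('wrist'); gaps(w,c)
for n,u,v,z in [('x',0,0,0)]: pass
E
```

```text
t72.35 tcp [496.9  14.8 203. ] app [ 0.01   0.028 -1.   ] jaw 177.4 J [ 23.   4. -23.  -1. -61. -25.] F [0.3 0.1 0.5] M [-0.06  0.02  0.02] w 43.8
12 -123 [ 69.7  62.1 -61.8 -69.6] off 0.06
20 -117 [ 69.8  62.1 -61.8 -69.5] off 0.01
28 -111 [ 69.8  62.1 -61.8 -69.5] off 0.03
36 -105 [ 69.7  62.2 -61.8 -69.4] off 0.02
44 -99 [ 69.8  62.1 -61.8 -69.4] off -0.06
52 -92 [ 69.7  62.2 -61.8 -69.3] off -0.04
60 -86 [ 69.9  65.4 -62.7 -69.4] off 1.11
68 -80 [ 69.9  65.5 -62.6 -69.5] off 1.26
76 -73 [ 69.9  65.4 -62.8 -69.7] off 1.25
84 -67 [ 69.9  65.4 -62.7 -69.5] off 1.13
92 -60 [ 69.8  65.5 -62.8 -69.6] off 1.23
100 -53 [ 70.   65.3 -62.7 -69.3] off 1.00
108 -46 [ 69.9  65.6 -62.8 -69.3] off 1.10
116 -39 [ 69.8  62.2 -61.9 -69.4] off -0.08
124 -32 [ 69.9  62.2 -61.9 -69.4] off -0.11
132 -25 [ 69.7  62.2 -61.8 -69.3] off -0.02
140 -18 [ 69.7  62.2 -61.9 -69.4] off -0.01
148 -10 [ 69.5  62.1 -61.9 -69.4] off 0.05
156 -3 [ 66.8  60.3 -55.  -65.8] off 2.14
```

View pics/w45.png

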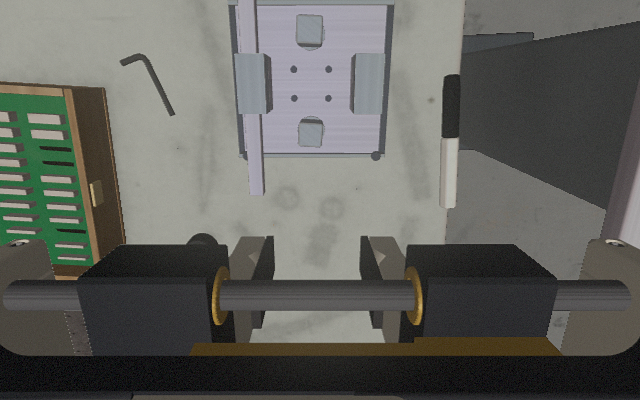

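```bash
python3 -m handwheel '[[[0,-0.5,0.1,1],[0,-0.6,0.1,1],[0,-0.6,0,1],[0,-0.6,0,1],[0,-0.6,0,1],[0,-0.6,0,1],[0,-0.6,0,1],[0,-0.5,0,1]]]' 44 >/dev/null
python3 -m handwheel '[[[0,0,0,1],[0,0,0,1],[0,0,0,1],[0,0,0,1],[0,0,0,1],[0,0,0,1],[0,0,0,1],[0,0,0,1]]]' 44 >/dev/null
python3 -m handwheel '[[[0,0,0,1],[0,0,0,0.8],[0,0,0,0],[0,0,0,0]]]' 44 >/dev/null
python3 - <<'E'
from h import *
st(); w=snap('wrist','w46.png')
E
```

```text
t74.40 tcp [ 476.2 -190.   194.9] app [-0.05  -0.007 -0.999] jaw -91.1 J [  1.   8. -20.   0. -64.  88.] F [-0.  -0.8 -0.2] M [-0.07 -0.15 -0.01] w 44.0
```

View pics/w46.png

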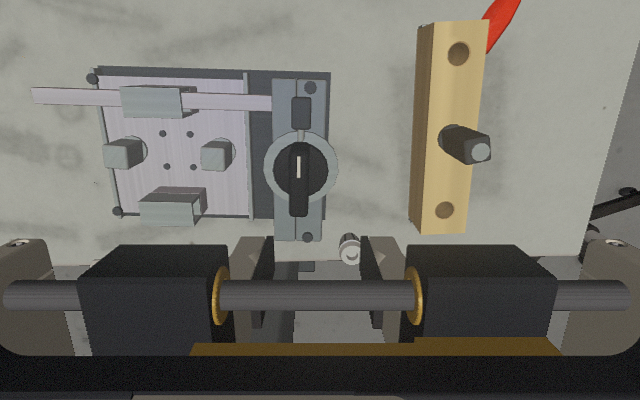

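```bash
python3 - <<'E'
from h import *
c=cal('wrist')
for u,v,z in [(298.5,145,.141),(299,215,.141),(291,180,.141),(307,180,.141)]: print((onplane('wrist',u,v,z,c)*1000).round(1))
E
python3 -m handwheel '[[[0,0,0.3,0],[0,0,0.4,0],[0,0,0.4,0],[0,0,0.4,0],[0,0,0.4,0],[0,0,0,0]]]' 44 >/dev/null
python3 -m handwheel '[[[0,0,-1,0],[0,0,-1,0],[0,0,0,0],[0,0,0.4,0],[0,0,0.4,0],[0,0,0.4,0],[0,0,0.4,0],[0,0,0.4,0]]]' 45 >/dev/null
python3 -c "
from h import *
st()"
```

```text
[ 522.2 -180.3  141. ]
[ 475.1 -179.   141. ]
[ 499.7 -174.7  141. ]
[ 499.4 -185.   141. ]
t75.85 tcp [ 475.4 -192.2  286.3] app [-0.048 -0.01  -0.999] jaw -91.7 J [  0.   5. -12.   1. -76.  88.] F [-0.3  0.7 -0.6] M [-0.08 -0.22  0.01] w 45.3
```

```bash
python3 -m handwheel '[[[0.2,0.15,-0.3,0],[0.2,0.1,-0.4,0],[0.1,0.05,-0.5,0],[0,0,-0.5,0],[0,0,-0.5,0],[0,0,-0.4,0],[0,0,-0.3,0],[0,0,0,0]]]' 44 >/dev/null
python3 - <<'E'
from h import *
st(); w=snap('wrist','w47.png')
cv2.imwrite('pics/w47a.png',cv2.resize(w[120:260,240:400],None,fx=4,fy=4,interpolation=cv2.INTER_CUBIC))
E
```

```text
t76.65 tcp [ 498.9 -179.7  171.3] app [-0.042 -0.012 -0.999] jaw -91.8 J [  2.  11. -21.   1. -61.  86.] F [ 0.1 -0.2  0.4] M [ 0.01 -0.11  0.  ] w 43.9
```

View pics/w47a.png

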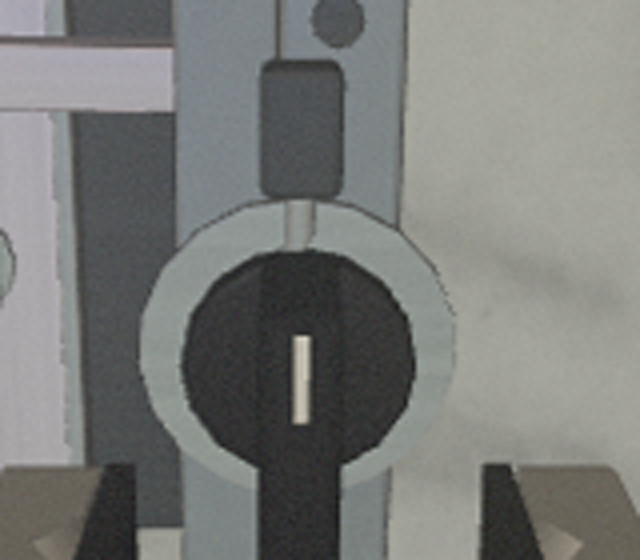

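```bash
python3 - <<'E'
from h import *
c=cal('wrist')
print((onplane('wrist',314.8,210.3,.107,c)*1000).round(1), (onplane('wrist',314.8,209.5,.095,c)*1000).round(1))
E
python3 -m handwheel '[[[-0.02,0.01,-0.3,0],[0,0,-0.3,0],[0,0,-0.3,0],[0,0,-0.3,0],[0,0,0,0]]]' 44 >/dev/null
python3 -c "
from h import *
st()"
```

```text
[ 497.4 -179.7  107. ] [ 493.2 -179.6   95. ]
t77.20 tcp [ 499.6 -179.4  122. ] app [-0.037 -0.013 -0.999] jaw -91.8 J [  2.  14. -25.   1. -54.  86.] F [-1.  -0.1  0.3] M [-0.01 -0.05 -0.01] w 43.8
```

```bash
python3 -m handwheel '[[[-0.09,0,-0.12,0],[-0.02,0,-0.1,0],[0,0,0,0]]]' 44 >/dev/null
python3 -c "
from h import *
st()"
python3 -m handwheel '[[[0,0,0,0],[0,0,0,0],[0,0,0,0],[0,0,0,0],[0,0,0,0],[0,0,0,0],[0,0,0,0]]]' 8 45 >/dev/null
python3 -c "
from h import *
st()"
```

```text
t77.50 tcp [ 495.  -179.6  112.7] app [-0.037 -0.013 -0.999] jaw -91.8 J [  2.  14. -26.   1. -53.  86.] F [ 0.3 -0.1 -0.1] M [ 0.   -0.21  0.06] w 44.1
t78.20 tcp [ 495.9 -178.8  113.9] app [-0.034 -0.012 -0.999] jaw -91.8 J [  2.  14. -26.   1. -53.  86.] F [0.5 0.1 0. ] M [ 0.12 -0.21 -0.26] w 13.1
```

```bash
python3 -m handwheel '[[[0,0,0.02,-1],[0,0,0.02,-1],[0,0,0.02,-1],[0,0,0.02,-1]]]' >/dev/null
python3 -c "
from h import *
st()"
python3 -m handwheel '[[[0,0,0.02,-1],[0,0,0.02,-1],[0,0,0.02,-1],[0,0,0.02,-1]]]' >/dev/null
python3 -c "
from h import *
st()"
```

```text
t78.60 tcp [ 495.7 -179.3  114. ] app [-0.038  0.001 -0.999] jaw -112.4 J [  1.  14. -25.  -0. -53.  66.] F [ 1.5 -2.5 -8.5] M [-0.44 -1.19  0.18] w 12.7
t79.00 tcp [ 495.4 -179.7  114. ] app [-0.037  0.015 -0.999] jaw -133.2 J [  1.  14. -24.  -1. -54.  47.] F [ 2.5 -1.7 -7.2] M [-0.47 -1.2   0.09] w 12.6
```

```bash
python3 -m handwheel '[[[0,0,0,-1],[0,0,0,-1],[0,0,0,-1],[0,0,0,-1]]]' >/dev/null
python3 -c "
from h import *
st()"
python3 -m handwheel '[[[0,0,0,-1],[0,0,0,-1],[0,0,0,-1],[0,0,0,-1],[0,0,0,0]]]' >/dev/null
python3 -c "
from h import *
st()"
```

```text
t79.40 tcp [ 495.  -180.   113.9] app [-0.03   0.027 -0.999] jaw -154.0 J [  0.  14. -24.  -2. -54.  27.] F [-1.2 -0.5  0.7] M [ 0.18 -0.13  0.03] w 12.5
t79.90 tcp [ 494.5 -180.2  113.9] app [-0.019  0.036 -0.999] jaw -175.0 J [ -0.  14. -24.  -3. -53.   7.] F [-0.5  0.6 -0.9] M [ 0.34 -0.36 -0.15] w 12.7
```

Turned ~83°. Release and rise, then look.

```bash
python3 -m handwheel '[[[0,0,0,0],[0,0,0,0],[0,0,0,0],[0,0,0,0],[0,0,0.3,0],[0,0,0.5,0],[0,0,0.6,0],[0,0,0.6,0]]]' 44 >/dev/null
python3 -m handwheel '[[[0,0.3,0.5,0],[0,0.4,0.3,0],[0,0.4,0,0],[0,0.3,0,0],[0,0,0,0],[0,0,0,0]]]' 44 >/dev/null
python3 - <<'E'
from h import *
st(); w=snap('wrist','w48.png');snap('side','s48.png')
E
```

```text
t81.30 tcp [ 494.5 -123.5  238.4] app [-0.015  0.033 -0.999] jaw -174.3 J [  6.   5. -17.  -2. -68.  -0.] F [ 0.2  0.7 -0.1] M [-0.08 -0.16 -0.02] w 44.1
```

View pics/w48.png

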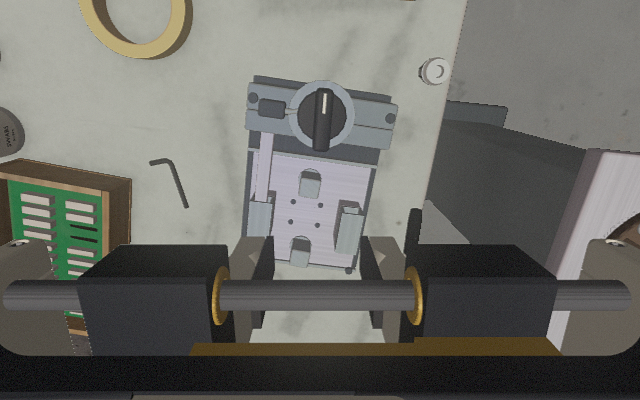

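View pics/s48.png

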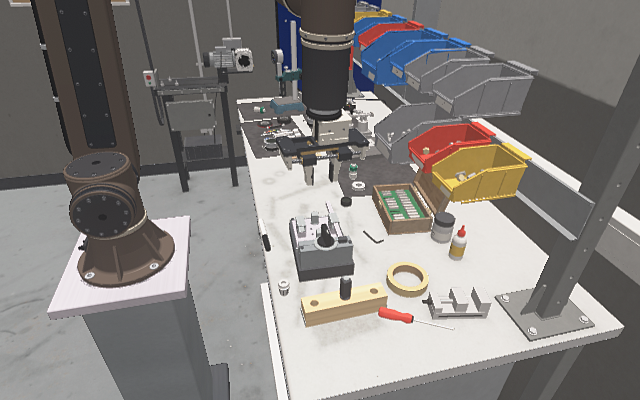

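```bash
python3 -m handwheel '[[[0,0.6,0,0],[0,0.8,-0.1,0],[0,0.8,-0.1,0],[0,0.8,-0.2,0],[0,0.4,-0.2,0],[0,0,0,0],[0,0,0,0]]]' 44 >/dev/null
python3 - <<'E'
from h import *
st(); w=snap('wrist','w49.png');c=cal('wrist');gaps(w,c);snap('top','t49.png')
E
```

```text
t82.10 tcp [493.8  12.8 211.3] app [-0.02   0.031 -0.999] jaw -174.7 J [ 23.   5. -21.  -2. -64. -16.] F [-0.1 -1.1  0.8] M [-0.05 -0.12  0.01] w 43.8
28 -113 [ 70.   62.4 -61.6 -69.4] off 0.09
36 -107 [ 70.   62.3 -61.6 -69.4] off 0.04
44 -101 [ 70.   62.6 -61.6 -69.4] off 0.19
52 -94 [ 70.   63.5 -61.7 -69.3] off 0.56
60 -88 [ 70.1  63.4 -61.7 -69.1] off 0.37
68 -81 [ 70.   63.6 -64.2 -69.2] off -0.64
76 -75 [ 70.1  63.5 -64.3 -69.2] off -0.84
84 -68 [ 70.   63.7 -64.  -69.4] off -0.50
92 -61 [ 70.2  63.5 -64.2 -69.2] off -0.84
100 -54 [ 70.1  63.7 -64.2 -69.3] off -0.63
108 -47 [ 70.2  62.4 -64.3 -69.2] off -1.46
116 -40 [ 70.   62.4 -64.3 -69.1] off -1.36
124 -33 [ 69.9  62.4 -61.8 -69.3] off 0.02
132 -26 [ 69.8  62.4 -61.8 -69.1] off -0.07
140 -18 [ 69.8  62.3 -61.7 -69.2] off -0.04
148 -11 [ 65.4  59.  -61.8 -69.2] off 0.49
```

View pics/w49.png

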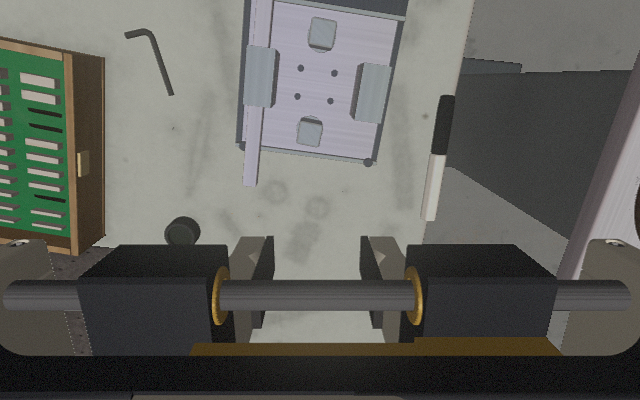

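View pics/t49.png

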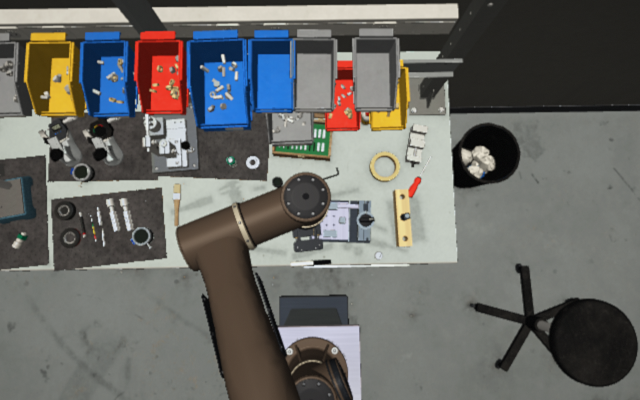

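Run:
```python
from h import *
c=cal('wrist')
y=np.array([.046,.9989])
for n,u,v,z in [('bar rear',249.5,186,.083),('tube rear',261,106,.089),('tube front',263,46,.089)]:
    q=onplane('wrist',u,v,z,c)*1000; print(n,'fy %.1f'%((q[:2]-[500,-67.3])@y))
```

```text
bar rear fy 90.9
tube rear fy 21.2
tube front fy -22.7
```

```bash
python3 -c "
from plant import close_job; print(close_job())"
```

```text
the job is handed in; nothing more can be done
None
```

I've handed the job in at about 82 s. Every step was done in the order asked, and my last checks found nothing out of place.

- **Drift and bolts:** I drove the drift down through the front hole pair until its collar was down. I left it there while fitting the first bolt in the other hole, then put it back in the stand's middle hole. The second bolt then went into the front hole. Both bolts came down to the seated height I expected.
- **Bar:** Only one bar was on the bench, and it had been knocked aside partway through the run, so I found it again. I fed it through the tube on the +x side until it stopped against the block with about 24 N.
- **Carriage:** During the feed the carriage slipped about 1.3 to 1.5 mm off line. I noticed this before touching the knob and nudged it back by gripping the empty tube, which took two tries; the first overshot by about 1 mm.
- **Knob:** I turned it clockwise about 83° and let go. The picture afterwards shows it staying there.

**Last checks**
- The carriage offset read about 0.0 to 0.1 mm on the clean parts of its edges. Rows where the tubes or the bar cross the edges read up to about 1.5 mm off, and I left those out.
- The bar's rear end measured within about 0.3 mm of fully home relative to the tube. An earlier view had put it about 2 mm further in, so that is camera error.
- The drift is standing in the stand, and in the final pictures the bystanders I could see had not moved. The camera readings disagreed with each other by 1 to 2 mm throughout.

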